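Slide a full pipette-tip rack up the tilted stand and lock it in

TASK

Load the full blue tip rack into the tilted stand: square it up to the guides and slide it gently up the ramp, never pushing it with more than 15 N nor tipping it so that tips spill, until its trailing edge drops fully down behind the yellow lip. Then turn the retaining clip right over the rack to lock it, and leave the other things on the bench where they are.

Things in the scene. Friction and masses are not known exactly. Their poses are not given: they have to be found in the camera images.
- deck (a point): Tilted steel stand for the rack, fixed. The deck rises from the bench at 15 degrees, 235 mm long, 132 mm wide between straight rails 22 mm high (3 mm play each side of the rack). This point: middle of its bottom edge (toe), at bench level; x up the slope, y level to the left looking uphill, z square to the deck. A rack slides easily on it (friction about 0.2) and slides back down if let go.
- guide_mouth (a point): Middle of the mouth of the guides, on the bench 52 mm in front of the toe. Two flared wings, 24 mm high, stand on the bench and narrow from about 180 mm apart here to 134 mm at the toe, where the rails begin.
- lip_nominal (a point): Where the back face of the yellow lip meets the deck when centred (deck x = 105 mm). It crosses the deck, 5 mm high: a 12 mm bevel facing downhill, 2 mm flat crest, square uphill face. Lip and backstop sit on one frame clamped in slots, up to 12 mm farther up or down the slope than this; the setting is not reported: feel for it. A rack pushed past the lip drops when the push is eased.
- backstop_nominal (a point): Face of the rubber-faced backstop when centred (deck x = 193 mm), 100 mm wide, 3 to 22 mm above the deck. It always stands 88 mm uphill of the lip's back face, shifting with the frame, so a rack behind the lip has 2 mm of play. It yields 3 mm on springs (2 N at first touch, 6 N pressed in), then is rigid: pressing on would ram the rack.
- rack_center (a point): Rack to load: blue open tip box, green top full of pale tips, 126 mm wide (its y), 86 mm along its travel (its x), 50 mm high, about 0.5 kg, flat upright sides, too wide to grasp. Centre, 25 mm above the underside; x from trailing to leading face, z up. Starts on the bench before the wings, roughly facing it. Push it low, 10 to 20 mm up: a high push tips it. Fingers must clear the 5 mm lip.
- rack_tail (a point): Middle of the rack's trailing bottom edge, 43 mm behind its centre: the edge that must drop behind the lip. Axes as the rack's. Seated, it lies on the deck surface from 0 to 2 mm uphill of the lip's back face, and the rack lies flat on the deck.
- clip (a joint): Yellow turn clip on the right-hand rail (looking uphill): 0 rad = parked, pointing up the slope beside the rail; 1.57 = closed, pointing across the rack; counter-clockwise from above, a stop at each end. Stays put; about 1.5 N at the knob turns it. Its 5 mm plate passes 3 mm above the top of a seated rack (its underside is 53 mm above the deck).
- clip_knob (a point): Centre of the clip's black upright knob, 12 mm diameter, 22 mm tall (11 mm above and below this point, the plate is under it), square to the deck; 36 mm from the pivot.
- clip_pivot (a point): The pivot axis of the clip, at the height of the knob's centre (69 mm above the deck); the axis is square to the deck. On the deck it is at x = 140 mm, y = -82 mm.
- spare_rack: Bystander: dark green tip rack, 86 x 126 x 50 mm. Origin at the centre of its underside, as for all bystanders.
- assay_plate: Bystander: clear multi-well plate with orange wells, 85 x 127 x 14 mm.
- trough: Bystander: light grey open reagent trough, 60 x 128 x 34 mm.
- rack_lid: Bystander: clear lid of the tip rack, lying open side up, 90 x 130 x 30 mm.
- bottle: Bystander: amber bottle with dark red cap, 95 mm diameter, 198 mm tall.
- tube_rack: Bystander: blue tube rack with capped tubes, 60 x 134 x 74 mm.
- beaker: Bystander: clear empty beaker, 84 mm diameter, 85 mm tall.

How it is judged:
By the outcome, as a careful person would: the job done as asked, in the order asked, and still so for the second after the job is handed in, with the robot touching nothing.
It also fails if it takes over 72 s, if anything falls off the work surface, if the arm or the gripper's body presses on something with over 40 N, if the wrist force passes 120 N, or if a joint passes its speed limit or range.

ROBOT

A 6-joint arm with a two-finger parallel gripper is mounted at the origin on the work surface. World frame = base frame: x ahead of the robot, y to its left, z up, the work surface at z = 0. Lengths are in m, angles in rad, forces in N, time in s.
With the tool pointing down it reaches from about 0.35 to 0.875 m from the base axis. Payload 4.2 kg.
Tool frame: the origin (TCP) lies midway between the tips of the shut fingers; the grasp point (between the pads) lies 19 mm behind it (arm.tcp_to_grasp is the distance from the TCP to the grasp point, in m); y points along the fingers, z is the direction in which the jaws open and shut, and the axes are right-handed (so a half turn about y gives the same grasp; the last joint's range is limited). The gripper opens to 85 mm and grips with 20 to 120 N. Pads are 22 mm wide; open, the fingers measure 114 mm over their backs; the gripper's body (76 mm by 85 mm) begins 54 mm behind the grasp point. The pads swing forward as they close: fully open they stand 13 mm farther back than shut.
Start: joints at [-0.977, 0.385, 0.008, 0, -1.194, -0.259], TCP at [0.205, -0.59, 0.231] pointing down, gripper open.
Joint ranges: [-3.14, 3.14], [-1.21, 2.06], [-1.07, 1.41], [-3.16, 2.05], [-2.99, -0.16], [-3.1, 3.1]. Speed limits (rad/s): [2.79, 2.79, 3.14, 3.14, 3.14, 3.14].

INTERFACE

Orientations are given as [roll, pitch, yaw] about the fixed x, y, z axes, in that order (R = Rz(yaw) Ry(pitch) Rx(roll)).
In Python, from cell import monitor, imaging, arm gives the robot as it stands.
- The arm moves only by the shell command python3 -m handwheel 'ROWS' [OPENING] [FORCE]. ROWS is JSON, a list of rows, each a list of 6 numbers: the shift along the tool's x, y, z in mm, then the turn, a rotation vector about the tool's x, y, z in degrees. In form: [[dx, dy, dz, wx, wy, wz], ...]. A call has 1 to 8 rows; each row shifts and turns the commanded pose from where the row before left it, along the tool's axes as they then stand; what a row does not reach is not made up. A row lasts 1/12 s, in which the tool goes at most 41.7 mm and 7.16 degrees, less where a joint would pass 70% of its speed; a pose out of reach is approached as far as the arm can. A call is refused whole if a number of a shift passes 41.7 or a number of a turn 7.16, either way. A call with a gripper value outside its range is refused whole. OPENING is the opening, from 0 (shut) to 1 (fully open), set as the call begins (- or left out, the last holds). The fingers move at their own pace and stop on an object; FORCE is the grip in N (left out, the last holds). Time passes only in rows, so rows that do not move let the fingers close. It gives the time, the measured TCP pose, the force and the opening at its end, in the units of the state.
- monitor.sense(): the state, without advancing time (a new reading comes with each control period).
- imaging.read_camera(name): name is "scene" or "top" or "wrist"; returns a dict with "pixels" (400x640x3 uint8, blue, green, red), "camera_matrix" (3x3 intrinsics, pixels), "distortion" ([k1, k2, p1, p2, k3] as OpenCV has them; the pictures are not rectified), "world_to_cam" (4x4, takes a point from world to camera coordinates); the wrist camera has in their place "mount" (4x4, takes a point from camera to tool coordinates, whose origin is the TCP and whose axes are the tool frame's). Camera axes: x right, y up, looking along -z (the intrinsics and any distortion apply to the point x, -y, -z); pixel columns grow to the right and rows downward; lengths in m; the calibration is good to about 2 mm. A picture is of the moment at which its call begins: read the wrist's pose just before it. There is no depth.
- arm.sign_off(): hands the job in, once; it reports no verdict.
Trained networks look in the newest picture that a camera, given by its name, has taken for a name from the list of things; names that differ only in an ending like _2 or _b are one class to them, and where a whole thing is asked for, a point or a joint stands for the part that bears it (a point fixed in the world has none). Each returns a list of dicts, best first, with "p" (0 to 1); they miss things now and then, are a little off and sometimes report something else, mostly with a low value. They report only what shows in the picture. A call takes as long as a camera call.
- imaging.outline_of(camera, thing): "pixels" (400x640 bool, what is visible of it).
- imaging.tip_of(camera, thing): "at" ([x, y, z] in m, in the coordinates of the camera as it stood for that picture, good to about 4 mm: a listed point, or the origin of a listed thing).
The state is a dict: "t": time; "joint_pos": joint angles; "dq": joint speeds; "effort": joint torques, N m; "ee_pos": TCP position; "orientation": TCP orientation; "force": force on the tool from outside, world axes, zero at the start; "wrist_torque": the same for the moment, N m; "finger_gap": finger opening in m.
Only numpy, scipy, OpenCV 4.12 (cv2) and the standard library are available. Lean on these libraries where they do the work, as an engineer would, in place of code of your own. Each camera call takes 0.05 s, during which the arm holds its last target.

## Working session

There is one attempt and no reset: what is moved stays moved. The work goes in short steps, Python scripts to look and compute and a shell command to move; the robot and the scene stay as the last step left them, time stands still between calls to the robot, and variables do not carry over. Pictures are saved under pics/ and viewed, and the job is handed in when it is done.

```bash
ls; mkdir -p pics; python3 - <<'E'
from cell import monitor, imaging, arm
import cv2, json
s=monitor.sense(); print({k:(v if not hasattr(v,'round') else v) for k,v in s.items()})
for n in ("scene","top"):
    c=imaging.read_camera(n); cv2.imwrite(f"pics/{n}0.png",c["pixels"])
    print(n,c["camera_matrix"],c["distortion"],c["world_to_cam"])
E
```

```text
pics
{'t': 0.0, 'joint_pos': array([-9.77411752e-01,  3.85539944e-01,  6.62205791e-03, -5.08338431e-04,
       -1.19400435e+00, -2.58603647e-01]), 'dq': array([ 3.23542197e-04,  5.35837388e-04,  4.33618225e-04, -2.58629986e-04,
       -5.02116828e-05,  9.09686584e-04]), 'effort': array([-3.59194919e-04, -3.92288983e+01,  1.88404459e+01,  4.18633595e+00,
       -4.64828394e-03,  1.51984852e-05]), 'ee_pos': array([ 0.20517875, -0.58973688,  0.23022876]), 'orientation': array([-1.56862028e+00,  8.70972914e-05,  3.34593482e-01]), 'force': array([-0.398941  ,  0.03077602, -0.45612082]), 'wrist_torque': array([0.03807422, 0.02013823, 0.04252786]), 'finger_gap': 0.08544363371138895}
scene [[412.57029525   0.         326.85882597]
 [  0.         412.57029525 194.02804804]
 [  0.           0.           1.        ]] [-0.11019698  0.          0.          0.          0.        ] [[-0.45029218  0.89283863 -0.00872526  0.24011626]
 [-0.76437218 -0.38041419  0.52059602  0.36911229]
 [ 0.46148903  0.24108966  0.85375855 -1.69975832]
 [ 0.          0.          0.          1.        ]]
top [[516.23279031   0.         308.75208355]
 [  0.         516.23279031 198.28499832]
 [  0.           0.           1.        ]] [-0.11284612  0.          0.          0.          0.        ] [[-0.02560132 -0.99965328  0.00615503  0.00619396]
 [ 0.99769476 -0.02516311  0.06302375 -0.54096471]
 [-0.06284702  0.00775434  0.99799305 -1.75280629]
 [ 0.          0.          0.          1.        ]]
```

View pics/scene0.png

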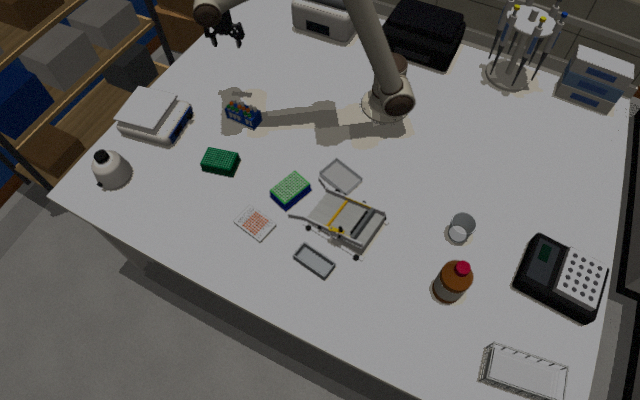

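View pics/top0.png

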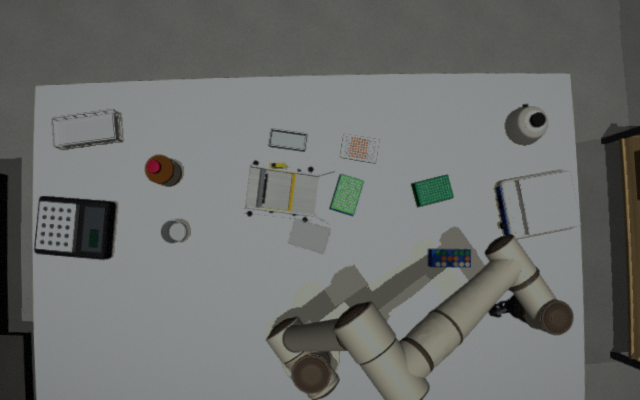

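```bash
cat > h.py <<'E'
from cell import monitor, imaging, arm
import numpy as np, cv2
from scipy.spatial.transform import Rotation as R
def w2c(c):
    if "world_to_cam" in c: return c["world_to_cam"]
def proj(c,P,W):
    P=np.atleast_2d(P); q=(W[:3,:3]@P.T).T+W[:3,3]
    q=q*[1,-1,-1]
    return cv2.projectPoints(q,np.zeros(3),np.zeros(3),c["camera_matrix"],np.array(c["distortion"]))[0][:,0]
def unproj(c,px,W,z):
    u=cv2.undistortPoints(np.array(px,float).reshape(-1,1,2),c["camera_matrix"],np.array(c["distortion"]))[:,0]
    Ri=W[:3,:3].T; o=-Ri@W[:3,3]
    d=(Ri@np.c_[u[:,0],-u[:,1],-np.ones(len(u))].T).T
    return o+d*((z-o[2])/d[:,2])[:,None]
def towld(W,p): return W[:3,:3].T@(np.array(p)-W[:3,3])
E
python3 - <<'E'
from h import *
for n in ("scene","top"):
    c=imaging.read_camera(n); W=c["world_to_cam"]
    for t in ["deck","guide_mouth","lip_nominal","backstop_nominal","rack_center","rack_tail","clip_knob","clip_pivot","spare_rack","assay_plate","trough","rack_lid","bottle","tube_rack","beaker"]:
        r=imaging.tip_of(n,t)
        print(n,t,[(np.round(towld(W,x["at"]),4).tolist(),round(x["p"],2)) for x in r[:2]])
print(monitor.sense()["t"])
E
```

```text
scene deck [([0.5486, -0.0318, 0.0007], 0.96)]
scene guide_mouth [([0.5428, -0.0843, 0.0063], 0.92)]
scene lip_nominal []
scene backstop_nominal [([0.5779, 0.1476, 0.0628], 0.76), ([0.7455, 0.061, 0.0041], 0.61)]
scene rack_center [([0.5543, -0.1358, 0.0273], 0.78), ([0.7122, -0.1906, 0.0031], 0.74)]
scene rack_tail [([0.5455, -0.081, 0.0039], 0.71), ([0.5358, -0.1791, 0.0002], 0.66)]
scene clip_knob [([0.6467, 0.105, 0.1183], 0.41)]
scene clip_pivot [([0.6485, 0.0693, 0.1041], 0.66), ([0.4425, 0.4475, 0.0029], 0.46)]
scene spare_rack [([0.5566, -0.4325, -0.001], 0.72), ([0.3252, -0.4834, 0.0012], 0.26)]
scene assay_plate [([0.7129, -0.1903, 0.0018], 0.79)]
scene trough [([0.7466, 0.0624, 0.0059], 0.95), ([0.6418, 0.4739, 0.0046], 0.44)]
scene rack_lid [([0.4171, -0.0045, 0.0031], 0.7)]
scene bottle [([0.6401, 0.4734, 0.0022], 0.84)]
scene tube_rack [([0.3251, -0.4803, 0.0001], 0.78), ([0.6494, 0.1032, 0.1151], 0.44)]
scene beaker [([0.4398, 0.4501, 0.0031], 0.97)]
top deck [([0.549, -0.0292, 0.001], 0.86)]
top guide_mouth []
top lip_nominal [([0.5676, 0.068, 0.0292], 0.72)]
top backstop_nominal [([0.579, 0.1461, 0.0601], 0.72), ([0.5681, 0.0651, 0.0262], 0.68)]
top rack_center [([0.5539, -0.142, 0.0241], 0.79)]
top rack_tail [([0.5331, -0.1779, -0.0018], 0.65)]
top clip_knob [([0.6486, 0.106, 0.1096], 0.59), ([0.3262, -0.4805, -0.0016], 0.43)]
top clip_pivot [([0.648, 0.0729, 0.1037], 0.8)]
top spare_rack [([0.5586, -0.4333, 0.0013], 0.74)]
top assay_plate [([0.7078, -0.1858, -0.0031], 0.9), ([0.5649, 0.0672, 0.0301], 0.39)]
top trough [([0.7495, 0.0622, 0.0003], 0.7)]
top rack_lid [([0.4117, -0.0037, 0.0013], 0.76)]
top bottle [([0.6475, 0.4784, -0.0005], 0.95)]
top tube_rack [([0.3254, -0.4782, 0.0001], 0.8)]
top beaker [([0.4415, 0.4524, -0.0009], 0.8)]
1.7
```

The scene camera shows the rack at about (290,190), just before the stand at (345,220). The top camera has the rack at (347,195), turned about 15° from the stand axis, which runs left, away from the rack. The clip is parked near (278,165).

```bash
cat >> h.py <<'E'
def pose():
    s=monitor.sense(); return np.array(s["ee_pos"]), R.from_euler("xyz",s["orientation"]), s
def plan(tp,trpy,n=None,lim=38,limr=6.9):
    """equal rows from current measured pose to target; prints per-row shifts in successive tool frames"""
    p,r,s=pose(); tr=R.from_euler("xyz",np.deg2rad(trpy)) if not isinstance(trpy,R) else trpy
    rv=(r.inv()*tr).as_rotvec(); d=np.array(tp)-p
    k=int(np.ceil(max(np.linalg.norm(d)*1000/lim,np.rad2deg(np.abs(rv).max())/limr,1))); n=max(n or 0,k)
    print("n",n)
    out=[]
    for i in range(n):
        ri=r*R.from_rotvec(rv*i/n)
        out.append(np.r_[ri.inv().apply(d/n)*1000,np.rad2deg(rv)/n])
    print(np.round(out,1).tolist())
E
python3 - <<'E'
from h import *
# deck fit
h=lambda x,y,z:(x*np.cos(np.radians(15))-z*np.sin(np.radians(15)), y, x*np.sin(np.radians(15))+z*np.cos(np.radians(15)))
P=np.array([h(0,0,0),h(0,0,0),(-.052,0,0),h(.105,0,0),h(.193,0,0),h(.193,0,0),h(.14,-.082,.069),h(.14,-.082,.069),h(.176,-.082,.069),h(.176,-.082,.069)])
Q=np.array([[.5486,-.0318,0],[.549,-.0292,0],[.5428,-.0843,0],[.5676,.068,.029],[.5779,.1476,.0628],[.579,.1461,.0601],[.6485,.0693,.1041],[.648,.0729,.1037],[.6467,.105,.1183],[.6486,.106,.1096]])
a=P[:,:2];b=Q[:,:2];am=a.mean(0);bm=b.mean(0);H=(a-am).T@(b-bm)
th=np.arctan2(H[0,1]-H[1,0],H[0,0]+H[1,1]);Rm=np.array([[np.cos(th),-np.sin(th)],[np.sin(th),np.cos(th)]])
t=bm-Rm@am;print("deck yaw",np.degrees(th),"toe",t);print(np.round((a@Rm.T+t-b)*1000,1).tolist())
c=imaging.read_camera("wrist");print(c["mount"],c["camera_matrix"])
plan([.575,-.14,.33],[-90,0,75])
E
```

```text
deck yaw 81.62939601745111 toe [ 0.54922524 -0.03337113]
[[0.6, -1.6], [0.2, -4.2], [-1.1, -0.5], [-3.6, -1.0], [-1.5, 3.5], [-2.6, 5.0], [-1.1, 1.5], [-0.6, -2.1], [5.8, 0.2], [3.9, -0.8]]
[[ 1.74213493e-04 -9.48406855e-01 -3.17055841e-01 -8.22843522e-02]
 [-2.33629697e-04  3.17055799e-01 -9.48406857e-01 -1.43405458e-01]
 [ 9.99999958e-01  2.39298932e-04 -1.66340608e-04  6.28578418e-04]
 [ 0.00000000e+00  0.00000000e+00  0.00000000e+00  1.00000000e+00]] [[296.43880976   0.         319.86952608]
 [  0.         296.43880976 196.37938687]
 [  0.           0.           1.        ]]
n 16
[[31.1, -6.2, 19.0, -0.0, -3.5, -0.0], [32.2, -6.2, 17.1, -0.0, -3.5, -0.0], [33.1, -6.2, 15.1, -0.0, -3.5, -0.0], [34.0, -6.2, 13.0, -0.0, -3.5, -0.0], [34.7, -6.2, 10.9, -0.0, -3.5, -0.0], [35.3, -6.2, 8.8, -0.0, -3.5, -0.0], [35.8, -6.2, 6.6, -0.0, -3.5, -0.0], [36.1, -6.2, 4.4, -0.0, -3.5, -0.0], [36.3, -6.2, 2.2, -0.0, -3.5, -0.0], [36.4, -6.2, 0.0, -0.0, -3.5, -0.0], [36.3, -6.2, -2.2, -0.0, -3.5, -0.0], [36.1, -6.2, -4.4, -0.0, -3.5, -0.0], [35.8, -6.2, -6.6, -0.0, -3.5, -0.0], [35.3, -6.2, -8.8, -0.0, -3.5, -0.0], [34.7, -6.2, -10.9, -0.0, -3.5, -0.0], [34.0, -6.2, -13.0, -0.0, -3.5, -0.0]]
```

```bash
python3 -m handwheel '[[31,-6,19,0,-3.5,0],[32,-6,17,0,-3.5,0],[33,-6,15,0,-3.5,0],[34,-6,13,0,-3.5,0],[34.7,-6,11,0,-3.5,0],[35.3,-6,9,0,-3.5,0],[35.8,-6,6.6,0,-3.5,0],[36,-6,4.4,0,-3.5,0]]' && python3 -m handwheel '[[36.3,-6,2.2,0,-3.5,0],[36.4,-6,0,0,-3.5,0],[36.3,-6,-2.2,0,-3.5,0],[36,-6,-4.4,0,-3.5,0],[35.8,-6,-6.6,0,-3.5,0],[35.3,-6,-8.8,0,-3.5,0],[34.7,-6,-10.9,0,-3.5,0],[34,-6,-13,0,-3.5,0]]' && python3 -m handwheel '[[0,0,0,0,0,0],[0,0,0,0,0,0]]' 0.4
python3 - <<'E'
from h import *
p,r,s=pose(); print(s["t"],p,np.degrees(s["orientation"]))
c=imaging.read_camera("wrist"); cv2.imwrite("pics/w1.png",c["pixels"])
T=np.eye(4);T[:3,:3]=r.as_matrix();T[:3,3]=p; W=np.linalg.inv(T@c["mount"]); np.savez("w1.npz",W=W,K=c["camera_matrix"],D=c["distortion"])
for t in ["deck","guide_mouth","lip_nominal","backstop_nominal","rack_center","rack_tail","clip_knob","clip_pivot","assay_plate"]:
    rr=imaging.tip_of("wrist",t); print(t,[(np.round(towld(W,x["at"]),4).tolist(),round(x["p"],2)) for x in rr[:2]])
m=imaging.outline_of("wrist","rack_center")
if m:
    print(m[0]["p"]); np.save("m1.npy",m[0]["pixels"])
E
```

```text
t: 2.42
ee_pos: [0.3903, -0.3637, 0.2799]
orientation: [-1.571, -0.0, 0.827]
force: [1.1, -0.1, -0.9]
finger_gap: 0.0856
t: 3.08
ee_pos: [0.5746, -0.1384, 0.3279]
orientation: [-1.571, -0.0, 1.316]
force: [0.7, -0.6, 0.4]
finger_gap: 0.0858
t: 3.25
ee_pos: [0.5748, -0.1385, 0.327]
orientation: [-1.57, -0.0, 1.315]
force: [0.4, 0.4, -0.6]
finger_gap: 0.0641
3.25 [ 0.57475902 -0.13845239  0.32698082] [-8.99793083e+01 -6.54285522e-05  7.53370372e+01]
deck [([0.5538, -0.0364, 0.0033], 0.81)]
guide_mouth [([0.5644, 0.0653, 0.0335], 0.7), ([0.5739, 0.1441, 0.0621], 0.42)]
lip_nominal [([0.5628, 0.0653, 0.0287], 0.58)]
backstop_nominal [([0.6487, 0.069, 0.106], 0.66), ([0.5771, 0.1423, 0.0624], 0.59)]
rack_center [([0.5504, -0.14, 0.0276], 0.79)]
rack_tail [([0.5351, -0.1793, 0.0015], 0.8)]
clip_knob [([0.6503, 0.1077, 0.1152], 0.64), ([0.6484, 0.0697, 0.104], 0.59)]
clip_pivot [([0.6462, 0.0697, 0.1072], 0.96)]
assay_plate [([0.7099, -0.1886, 0.002], 0.93)]
0.93
```

View pics/w1.png

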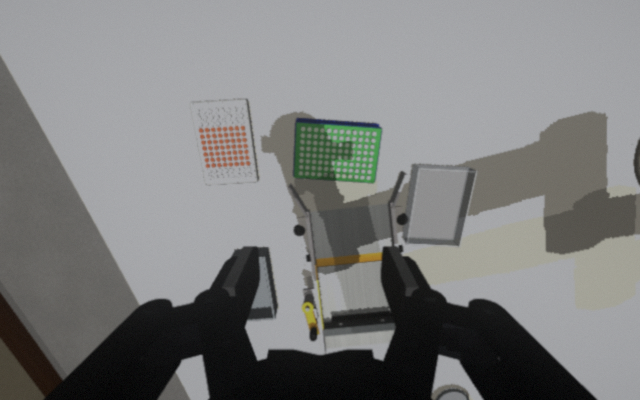

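The wrist view shows the rack at about (337,150), the assay plate at (225,142), the wings at (300,195) and (397,190), the yellow lip at (350,258), the backstop at (360,320) and the clip at (310,315). I'll zoom in to measure the edges.

```bash
python3 - <<'E'
import cv2
i=cv2.imread("pics/w1.png")
cv2.imwrite("pics/w1a.png",cv2.resize(i[95:245,180:440],None,fx=3,fy=3,interpolation=cv2.INTER_CUBIC))
cv2.imwrite("pics/w1b.png",cv2.resize(i[180:380,270:430],None,fx=3,fy=3,interpolation=cv2.INTER_CUBIC))
E
```

```text
(no output)
```

View pics/w1a.png

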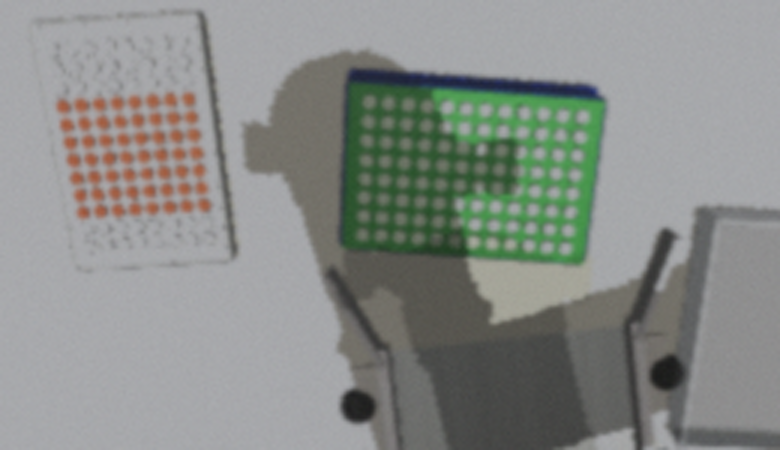

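View pics/w1b.png

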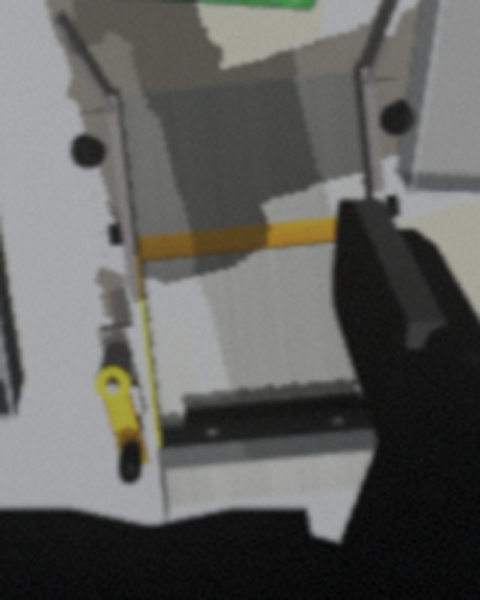

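```bash
cat >> h.py <<'E'
A15=np.radians(15)
def deckT(tx,ty,yaw):
    T=np.eye(4); T[:3,:3]=R.from_euler("z",yaw,degrees=True).as_matrix()@R.from_euler("y",-15,degrees=True).as_matrix(); T[:3,3]=[tx,ty,0]; return T
def dk(T,P): return np.atleast_2d(P)@T[:3,:3].T+T[:3,3]
E
python3 - <<'E'
from h import *
from scipy.optimize import least_squares
z=np.load("w1.npz");W=z["W"];c=dict(camera_matrix=z["K"],distortion=z["D"])
g=np.array([(349,85),(605,98),(584,265),(341,247)])/3.+[180-1/3,95-1/3]
P=unproj(c,g,W,.05);print(P.round(4))
u=P[2]+P[3]-P[0]-P[1];v=P[1]+P[2]-P[0]-P[3]
print("rack centre",P.mean(0),"yaw",np.degrees(np.arctan2(u[1],u[0])),np.degrees(np.arctan2(v[1],v[0]))-90,np.linalg.norm(u)/2,np.linalg.norm(v)/2)
# deck fit: px in b zoom
o=np.array([270,180])-1/3
toe=np.array([(165,89),(350,72)])/3+o
rr=np.array([(121,110),(134,250),(163,445)])/3+o  # right rail inner top
lr=np.array([(362,75),(372,190)])/3+o
a0=np.array([(340,271),(384,346)])/3.+[180,95] # right wing
def res(q):
    T=deckT(q[0],q[1],q[2]); out=[]
    def line(pts,A,B):
        a,b=proj(c,dk(T,[A,B]),W); n=np.array([-(b-a)[1],(b-a)[0]])/np.linalg.norm(b-a)
        out.extend((pts-a)@n)
    line(toe,[0,-.06,0],[0,.06,0]); line(rr,[0,-.066,.022],[.235,-.066,.022]); line(lr,[0,.066,.022],[.1,.066,.022])
    return out
s=least_squares(res,[.549,-.033,81.6]);print(s.x,np.round(s.fun,2))
for q in (s.x,[.5492,-.0334,81.6]):
    T=deckT(*q);i=cv2.imread("pics/w1.png");big=cv2.resize(i[95:380,180:440],None,fx=2.1,fy=2.1)
    def L(A,B,col):
        a,b=(proj(c,dk(T,[A,B]),W)-[180,95])*2.1; cv2.line(big,tuple(int(x) for x in a),tuple(int(x) for x in b),col,1)
    for y in (-.066,.066):L([0,y,.022],[.235,y,.022],(0,0,255));L([0,y,0],[.235,y,0],(255,0,255))
    for x in (0,.086,.105,.235):L([x,-.066,0],[x,.066,0],(255,0,0))
    L([.193,-.05,.022],[.193,.05,.022],(0,255,0)); L([.14,-.082,.058],[.176,-.082,.058],(255,255,0))
    cv2.imwrite("pics/ov%d.png"%(q is not s.x),big)
E
```

```text
[[ 0.5935 -0.1925  0.05  ]
 [ 0.4808 -0.1569  0.05  ]
 [ 0.5059 -0.0807  0.05  ]
 [ 0.6187 -0.1197  0.05  ]]
rack centre [ 0.54973546 -0.13748069  0.05      ] yaw 71.37174333783658 71.70000801924303 0.07864508032518336 0.11877297208719025
[ 5.50959844e-01 -3.35493434e-02  8.24036917e+01] [-0.77  0.7  -0.61  0.75 -0.96  0.01  0.79]
```

View pics/ov0.png

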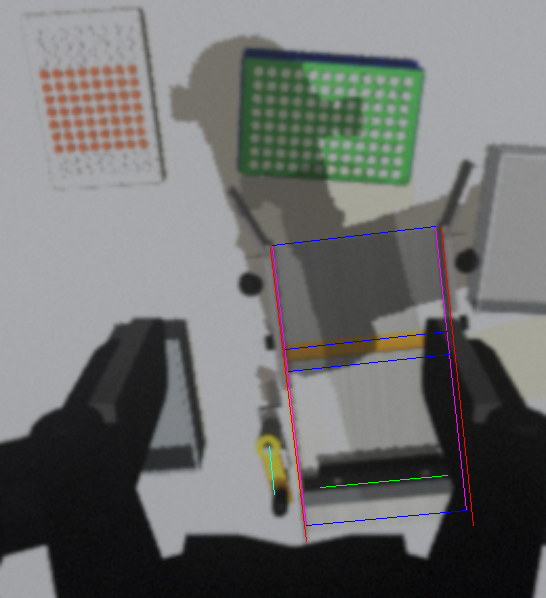

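```bash
python3 - <<'E'
from h import *
plan([.6407,-.1573,.11],[-90,0,-8])
E
```

```text
n 13
[[0.1, 16.7, -5.3, 0.0, 6.4, 0.0], [0.7, 16.7, -5.3, 0.0, 6.4, 0.0], [1.3, 16.7, -5.2, 0.0, 6.4, 0.0], [1.8, 16.7, -5.0, 0.0, 6.4, 0.0], [2.4, 16.7, -4.8, 0.0, 6.4, 0.0], [2.9, 16.7, -4.5, 0.0, 6.4, 0.0], [3.4, 16.7, -4.1, 0.0, 6.4, 0.0], [3.8, 16.7, -3.7, 0.0, 6.4, 0.0], [4.2, 16.7, -3.3, 0.0, 6.4, 0.0], [4.5, 16.7, -2.8, 0.0, 6.4, 0.0], [4.8, 16.7, -2.3, 0.0, 6.4, 0.0], [5.0, 16.7, -1.7, 0.0, 6.4, 0.0], [5.2, 16.7, -1.1, 0.0, 6.4, 0.0]]
```

```bash
python3 -m handwheel '[[0,16.7,-5.3,0,6.4,0],[0.7,16.7,-5.3,0,6.4,0],[1.3,16.7,-5.2,0,6.4,0],[1.8,16.7,-5,0,6.4,0],[2.4,16.7,-4.8,0,6.4,0],[2.9,16.7,-4.5,0,6.4,0],[3.4,16.7,-4.1,0,6.4,0],[3.8,16.7,-3.7,0,6.4,0]]' 0.45 && python3 -m handwheel '[[4.2,16.7,-3.3,0,6.4,0],[4.5,16.7,-2.8,0,6.4,0],[4.8,16.7,-2.3,0,6.4,0],[5,16.7,-1.7,0,6.4,0],[5.2,16.7,-1.1,0,6.4,0],[0,0,0,0,0,0]]'
python3 - <<'E'
from h import *
p,r,s=pose(); print(s["t"],p,np.degrees(s["orientation"]),s["finger_gap"])
c=imaging.read_camera("wrist"); cv2.imwrite("pics/w2.png",c["pixels"])
plan([.6407,-.1573,.012],[-90,0,-8])
E
```

```text
t: 4.47
ee_pos: [0.6154, -0.1506, 0.1929]
orientation: [-1.571, -0.0, 0.413]
force: [0.3, 0.3, 0.8]
finger_gap: 0.0384
t: 4.97
ee_pos: [0.6393, -0.1568, 0.106]
orientation: [-1.571, 0.007, -0.143]
force: [-1.0, -0.5, -0.5]
finger_gap: 0.0388
4.9667 [ 0.63925992 -0.15679267  0.10598701] [-90.00191111   0.40343522  -8.18153382] 0.0387744942393352
n 3
[[0.5, 32.0, -0.1, 0.0, 0.0, -0.1], [0.4, 32.0, -0.1, 0.0, 0.0, -0.1], [0.4, 32.0, -0.1, 0.0, 0.0, -0.1]]
```

View pics/w2.png

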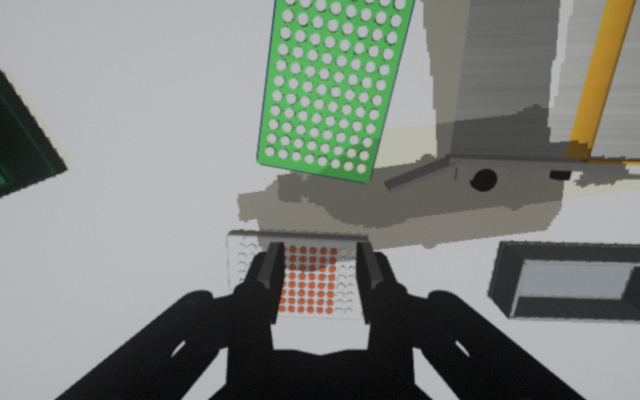

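```bash
python3 - <<'E'
from h import *
p,r,s=pose(); c=imaging.read_camera("wrist")
T=np.eye(4);T[:3,:3]=r.as_matrix();T[:3,3]=p; W=np.linalg.inv(T@c["mount"])
print(proj(c,[[.6407,-.1573,.012],[.6517,-.1573,.012],[.6297,-.1573,.012]],W))
print(unproj(c,[(230,233),(368,236)],W,.014), unproj(c,[(258,165),(370,182)],W,.05))
E
```

```text
[[319.3830635  200.6295957 ]
 [321.13918654 212.50876554]
 [317.57919434 188.42788839]]
[[ 0.65897349 -0.23915099  0.014     ]
 [ 0.67863703 -0.11926914  0.014     ]] [[ 0.59603996 -0.19388277  0.05      ]
 [ 0.61888717 -0.11815452  0.05      ]]
```

```bash
python3 -m handwheel '[[0.5,32,0,0,0,0],[0.4,32,0,0,0,0],[0.4,30,0,0,0,0],[0,0,0,0,0,0]]' && python3 -m handwheel '[[-3,0,0,0,0,0],[-3,0,0,0,0,0],[-3,0,0,0,0,0],[-3,0,0,0,0,0],[-2.5,0,0,0,0,0],[-2.5,0,0,0,0,0]]' && python3 -m handwheel '[[-2,0,0,0,0,0],[-2,0,0,0,0,0],[-2,0,0,0,0,0],[-2,0,0,0,0,0]]'
python3 - <<'E'
from h import *
p,r,s=pose(); print(s["t"],p,np.degrees(s["orientation"]),s["force"])
c=imaging.read_camera("wrist"); cv2.imwrite("pics/w3.png",c["pixels"])
d=p[:2]-[.550,-.0335];print("along,lat",d@[.139,.990],d@[-.990,.139])
E
```

```text
t: 5.4
ee_pos: [0.6383, -0.1566, 0.0115]
orientation: [-1.571, 0.01, -0.139]
force: [-1.1, 0.0, -0.5]
finger_gap: 0.0387
t: 5.9
ee_pos: [0.6272, -0.1547, 0.0182]
orientation: [-1.57, -0.006, -0.139]
force: [3.0, -0.1, 1.1]
finger_gap: 0.0385
t: 6.23
ee_pos: [0.6191, -0.1535, 0.0173]
orientation: [-1.571, -0.004, -0.139]
force: [4.4, -0.2, 3.6]
finger_gap: 0.0387
6.2333 [ 0.61912995 -0.15347263  0.01732171] [-89.98681779  -0.23057039  -7.98841447] [ 4.42319485 -0.24141685  3.6275033 ]
along,lat -0.10916383630151644 -0.0851148448521989
```

View pics/w3.png

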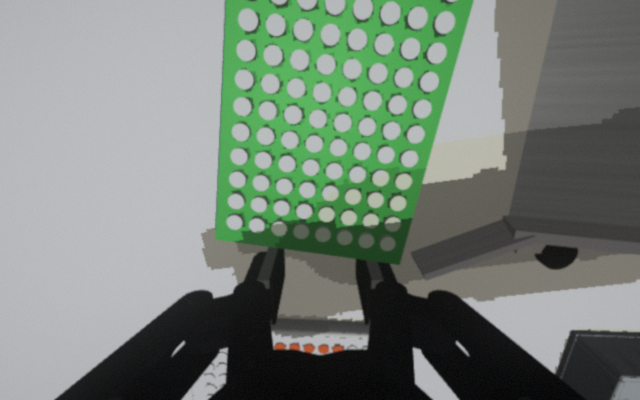

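```bash
python3 -m handwheel '[[-2,0,0,0,0,0],[-2,0,0,0,0,0],[-2,0,0,0,0,0],[-2,0,0,0,0,0],[-2,0,0,0,0,0],[0,0,0,0,0,0]]'
python3 - <<'E'
from h import *
p,r,s=pose(); print(s["t"],p,np.degrees(s["orientation"]),s["force"])
c=imaging.read_camera("wrist"); cv2.imwrite("pics/w4.png",c["pixels"])
d=p[:2]-[.550,-.0335];print("along,lat",d@[.139,.990],d@[-.990,.139])
E
```

```text
t: 6.78
ee_pos: [0.6069, -0.1521, 0.0161]
orientation: [-1.571, 0.001, -0.14]
force: [4.3, 0.0, 2.5]
finger_gap: 0.0384
6.7833 [ 0.60694261 -0.15205356  0.01612695] [-8.99988814e+01  4.70557389e-02 -8.02166200e+00] [4.32673087 0.03540554 2.48291715]
along,lat -0.10945300197426228 -0.07285213073242137
```

View pics/w4.png

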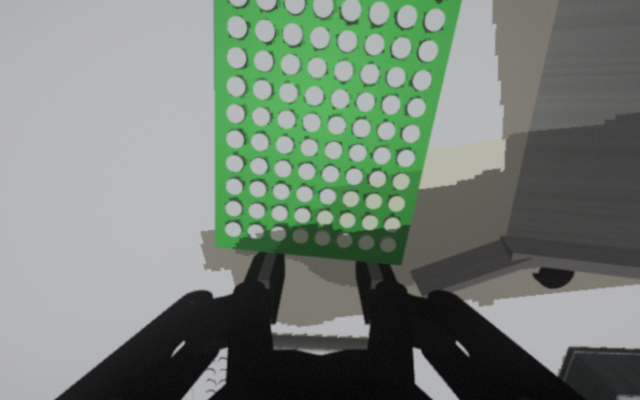

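```bash
python3 -m handwheel '[[8,0,0,0,0,0],[6,-10,0,0,0,0],[0,-38,0,0,0,0],[0,-38,0,0,0,0]]' 0.7
python3 - <<'E'
from h import *
tr=R.from_euler("xyz",[-90,0,82],degrees=True)*R.from_euler("z",-8,degrees=True)
plan([.5237,-.2208,.11],tr)
E
```

```text
t: 7.17
ee_pos: [0.6172, -0.1541, 0.0986]
orientation: [-1.572, 0.014, -0.141]
force: [0.4, -0.1, 0.3]
finger_gap: 0.0601
n 14
[[-6.0, -0.7, -5.7, 0.4, -6.4, -0.5], [-6.5, -0.8, -4.9, 0.4, -6.4, -0.5], [-7.1, -0.9, -4.2, 0.4, -6.4, -0.5], [-7.5, -1.0, -3.4, 0.4, -6.4, -0.5], [-7.8, -1.1, -2.5, 0.4, -6.4, -0.5], [-8.0, -1.2, -1.6, 0.4, -6.4, -0.5], [-8.1, -1.2, -0.7, 0.4, -6.4, -0.5], [-8.1, -1.3, 0.2, 0.4, -6.4, -0.5], [-8.0, -1.4, 1.2, 0.4, -6.4, -0.5], [-7.9, -1.4, 2.1, 0.4, -6.4, -0.5], [-7.6, -1.5, 2.9, 0.4, -6.4, -0.5], [-7.2, -1.5, 3.8, 0.4, -6.4, -0.5], [-6.7, -1.6, 4.6, 0.4, -6.4, -0.5], [-6.1, -1.6, 5.3, 0.4, -6.4, -0.5]]
```

```bash
python3 -m handwheel '[[-6,-0.7,-5.7,0.4,-6.4,-0.5],[-6.5,-0.8,-4.9,0.4,-6.4,-0.5],[-7.1,-0.9,-4.2,0.4,-6.4,-0.5],[-7.5,-1,-3.4,0.4,-6.4,-0.5],[-7.8,-1,-2.5,0.4,-6.4,-0.5],[-8,-1,-1.6,0.4,-6.4,-0.5],[-8.1,-1,-0.7,0.4,-6.4,-0.5],[-8.1,-1,0.2,0.4,-6.4,-0.5]]' && python3 -m handwheel '[[-8,-1.4,1.2,0.4,-6.4,-0.5],[-7.9,-1.4,2.1,0.4,-6.4,-0.5],[-7.6,-1.5,2.9,0.4,-6.4,-0.5],[-7.2,-1.5,3.8,0.4,-6.4,-0.5],[-6.7,-1.6,4.6,0.4,-6.4,-0.5],[-6.1,-1.6,5.3,0.4,-6.4,-0.5],[0,0,0,0,0,0]]'
python3 - <<'E'
from h import *
p,r,s=pose(); print(s["t"],p,s["finger_gap"])
c=imaging.read_camera("wrist"); cv2.imwrite("pics/w5.png",c["pixels"])
T=np.eye(4);T[:3,:3]=r.as_matrix();T[:3,3]=p; W=np.linalg.inv(T@c["mount"]); np.savez("w5.npz",W=W,K=c["camera_matrix"],D=c["distortion"])
tr=R.from_euler("xyz",[-90,0,82],degrees=True)*R.from_euler("z",-8,degrees=True)
print(np.degrees((r.inv()*tr).as_rotvec()))
m=imaging.outline_of("wrist","rack_center")
for t in ["rack_center","rack_tail","deck","clip_pivot"]:
    rr=imaging.tip_of("wrist",t); print(t,[(np.round(towld(W,x["at"]),4).tolist(),round(x["p"],2)) for x in rr[:2]])
plan([.5247,-.2138,.007],tr)
E
```

```text
t: 7.83
ee_pos: [0.5646, -0.192, 0.105]
orientation: [-1.544, -0.08, 0.758]
force: [-0.3, -0.6, 0.1]
finger_gap: 0.0598
t: 8.42
ee_pos: [0.5243, -0.2209, 0.1097]
orientation: [-1.579, -0.142, 1.427]
force: [-0.3, 0.6, 0.0]
finger_gap: 0.0596
8.4167 [ 0.52428473 -0.22091095  0.10971924] 0.0595822881318098
[ 0.49275913 -0.25445855  0.12162703]
rack_center [([0.5275, -0.1424, 0.0259], 0.85)]
rack_tail [([0.5193, -0.1814, 0.0004], 0.75)]
deck [([0.5494, -0.0349, 0.0059], 0.59)]
clip_pivot []
n 3
[[-2.9, 34.6, 1.6, 0.3, -0.1, 0.0], [-2.9, 34.6, 1.5, 0.3, -0.1, 0.0], [-2.9, 34.6, 1.3, 0.3, -0.1, 0.0]]
```

View pics/w5.png

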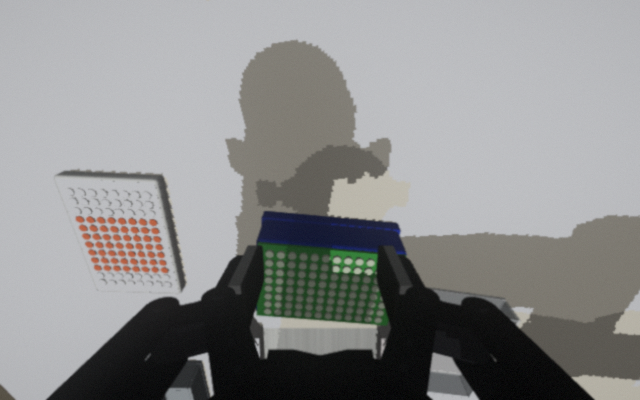

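```bash
python3 -m handwheel '[[-3,34.6,1.5,0.5,-0.2,0.1],[-3,34.6,1.5,0,0,0],[-3,32,1.5,0,0,0],[0,0,0,0,0,0],[0,0,0,0,0,0]]'
python3 - <<'E'
from h import *
p,r,s=pose(); print(s["t"],p,s["finger_gap"],s["force"])
d=p[:2]-[.550,-.0335];print("along,lat",d@[.139,.990],d@[-.990,.139])
x=r.apply([1,0,0]);y=r.apply([0,1,0]);z=r.apply([0,0,1]);print(x,y,z)
E
```

```text
t: 9.13
ee_pos: [0.5239, -0.2146, 0.0088]
orientation: [-1.574, -0.138, 1.431]
force: [1.1, -0.3, 1.1]
finger_gap: 0.0601
9.1333 [ 0.52389671 -0.21462706  0.00879657] 0.06006747810372806 [ 1.1185641  -0.26103781  1.0543514 ]
along,lat -0.18294415143005674 0.0006655991804381271
[0.13786206 0.98081567 0.13782118] [ 0.02190622  0.13609634 -0.99045338] [-0.99020915  0.13956509 -0.00272344]
```

```bash
python3 -m handwheel '[[3,0.6,0,0,0,0],[3,0.6,0,0,0,0],[3,0.6,0,0,0,0],[3,0.4,0,0,0,0],[3,0.4,0,0,0,0],[3,0.4,0,0,0,0],[3,0.4,0,0,0,0],[3,0.4,0,0,0,0]]' && python3 -m handwheel '[[3,0.4,0,0,0,0],[3,0.4,0,0,0,0],[3,0.4,0,0,0,0],[3,0.4,0,0,0,0],[3,0.4,0,0,0,0],[3,0.4,0,0,0,0]]'
cat >> h.py <<'E'
def st():
    p,r,s=pose(); print("t",round(s["t"],2),p.round(4),"gap",round(s["finger_gap"],4),"F",s["force"].round(1),"M",s["wrist_torque"].round(2))
    d=p[:2]-[.550,-.0335];h=np.array([.139,.990,0]);print("along,lat",(d@[.139,.990]).round(4),(d@[-.990,.139]).round(4),"fwd force",(s["force"]@h).round(1),"lean",np.degrees(np.arctan2(r.apply([0,1,0])@h,-r.apply([0,1,0])[2])).round(1))
    return p,r,s
def snap(f,cam="wrist"):
    p,r,s=pose(); c=imaging.read_camera(cam); cv2.imwrite(f,c["pixels"])
    if cam=="wrist":
        T=np.eye(4);T[:3,:3]=r.as_matrix();T[:3,3]=p; W=np.linalg.inv(T@c["mount"])
    else: W=c["world_to_cam"]
    return c,W
E
python3 - <<'E'
from h import *
st(); snap("pics/w6.png")
E
```

```text
t: 9.8
ee_pos: [0.5292, -0.1914, 0.0102]
orientation: [-1.58, -0.137, 1.432]
force: [0.7, -2.8, 2.1]
finger_gap: 0.0594
t: 10.3
ee_pos: [0.5305, -0.173, 0.0098]
orientation: [-1.577, -0.138, 1.432]
force: [-0.3, -5.0, 4.5]
finger_gap: 0.0599
t 10.3 [ 0.5305 -0.173   0.0098] gap 0.0599 F [-0.3 -5.   4.5] M [-1.55  0.16  0.05]
along,lat -0.1409 -0.0001 fwd force -5.0 lean 7.9
```

View pics/w6.png

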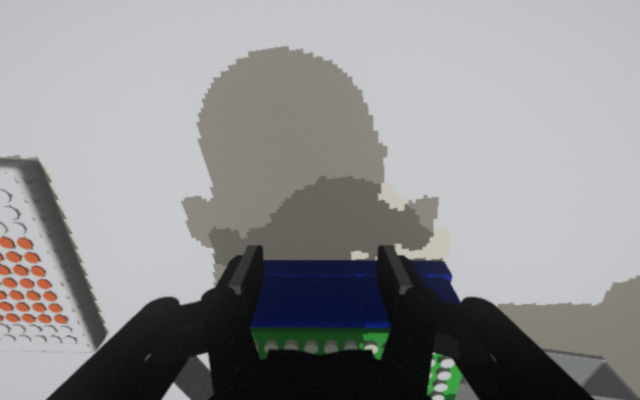

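```bash
python3 - <<'E'
from h import *
i=cv2.imread("pics/w6.png"); cv2.imwrite("pics/w6a.png",cv2.resize(i[230:400,190:520],None,fx=2.4,fy=2.4,interpolation=cv2.INTER_CUBIC))
c,W=snap("pics/w6b.png")
T=deckT(.55,-.0335,82)
for l in (-.063,.063,0):
    for (q,z) in ((.0105,0),(.0105,.05)):
        h=np.array([.139,.990]);L=np.array([-.990,.139])
        P=np.r_[np.array([.55,-.0335])+h*(-.1409+q)+L*l,z]; print(l,z,proj(c,P,W))
E
```

```text
-0.063 0 [[211.41683852 257.32728467]]
-0.063 0.05 [[172.77341324 329.51393822]]
0.063 0 [[425.55884854 258.14406386]]
0.063 0.05 [[461.90530924 331.03209238]]
0 0 [[318.25725726 257.59993524]]
0 0.05 [[316.93120997 329.74147385]]
```

View pics/w6a.png

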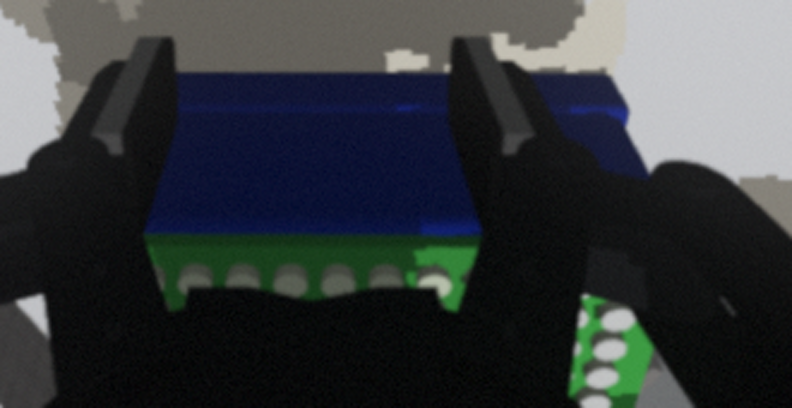

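```bash
python3 -m handwheel '[[2,0.1,-0.8,0,0,0],[2,0.1,-0.8,0,0,0],[2,0.2,-0.8,0,0,0],[2,0.2,-0.8,0,0,0],[2,0.3,-0.8,0,0,0],[2,0.3,-0.8,0,0,0],[2,0.3,-0.8,0,0,0]]'; python3 - <<'E'
from h import *
st(); c,W=snap("pics/w7.png")
i=c["pixels"]; cv2.imwrite("pics/w7a.png",cv2.resize(i[230:400,190:520],None,fx=2.4,fy=2.4,interpolation=cv2.INTER_CUBIC))
E
```

```text
t: 10.98
ee_pos: [0.5379, -0.1594, 0.0097]
orientation: [-1.577, -0.139, 1.431]
force: [-1.8, -1.3, -0.0]
finger_gap: 0.0602
t 10.98 [ 0.5379 -0.1594  0.0097] gap 0.0602 F [-1.8 -1.3 -0. ] M [-0.79  0.47  0.13]
along,lat -0.1263 -0.0055 fwd force -1.5 lean 7.9
```

View pics/w7a.png

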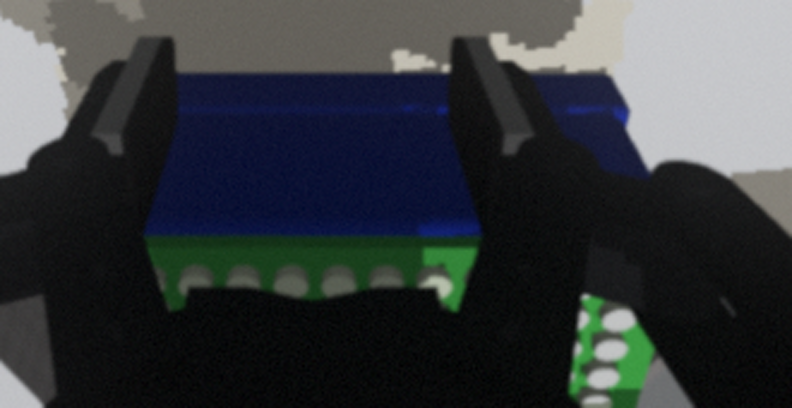

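The wrist view shows the rack moving with the fingers, its trailing edge still square to the tool. I'll carry on the same way.

```bash
python3 -m handwheel '[[2,0.3,-0.8,0,0,0],[2,0.3,-0.8,0,0,0],[2,0.3,-0.8,0,0,0],[2,0.3,-0.8,0,0,0],[2,0.3,-0.8,0,0,0],[2,0.3,-0.8,0,0,0],[2,0.3,-0.4,0,0,0]]'; python3 - <<'E'
from h import *
st(); c,W=snap("pics/w8.png")
c,W=snap("pics/s8.png","scene"); i=c["pixels"]; cv2.imwrite("pics/s8a.png",cv2.resize(i[130:290,240:420],None,fx=4,fy=4,interpolation=cv2.INTER_CUBIC))
c,W=snap("pics/t8.png","top"); i=c["pixels"]; cv2.imwrite("pics/t8a.png",cv2.resize(i[130:250,230:400],None,fx=4,fy=4,interpolation=cv2.INTER_CUBIC))
E
```

```text
t: 11.62
ee_pos: [0.5457, -0.1464, 0.01]
orientation: [-1.578, -0.138, 1.431]
force: [-0.0, -1.2, -0.5]
finger_gap: 0.06
t 11.62 [ 0.5457 -0.1464  0.01  ] gap 0.06 F [-0.  -1.2 -0.5] M [-0.76  0.18  0.03]
along,lat -0.1123 -0.0114 fwd force -1.2 lean 7.9
```

View pics/s8a.png

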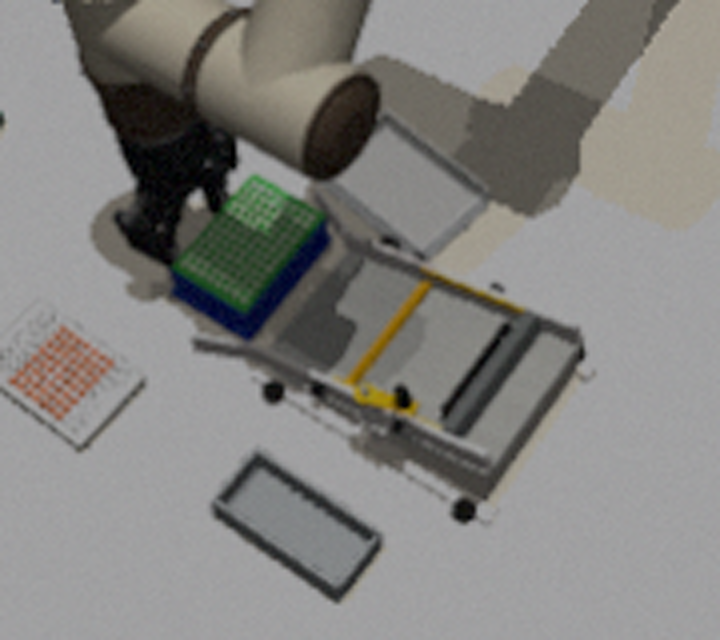

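View pics/t8a.png

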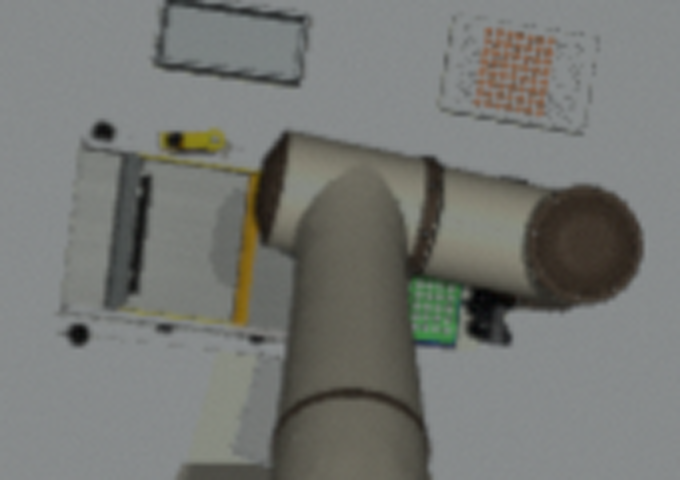

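View pics/w8.png

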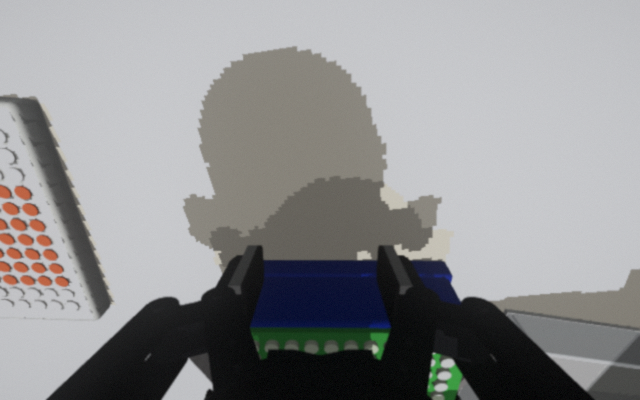

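```bash
python3 - <<'E'
from h import *
c=imaging.read_camera("scene");W=c["world_to_cam"]
g=np.array([(175,268),(258,178),(327,215),(248,313)])/4.+[240,130]
P=unproj(c,g,W,.05)
h=np.array([.139,.990]);L=np.array([-.990,.139])
for p in P:
    d=p[:2]-[.55,-.0335]; print(p.round(4),"along",(d@h).round(4),"lat",(d@L).round(4))
u=P[2]+P[3]-P[0]-P[1];v=P[1]+P[2]-P[0]-P[3]
print(np.degrees(np.arctan2(u[1],u[0])),np.degrees(np.arctan2(v[1],v[0]))-90)
for x in imaging.tip_of("scene","rack_center"):
    q=towld(W,x["at"]);d=q[:2]-[.55,-.0335];print(q,x["p"],d@h,d@L)
# overlay deck model
i=cv2.resize(c["pixels"][130:290,240:420],None,fx=4,fy=4,interpolation=cv2.INTER_CUBIC)
T=deckT(.55,-.0335,82)
def Ln(A,B,col,Tt=T):
    a,b=(proj(c,dk(Tt,[A,B]),W)-[240,130])*4; cv2.line(i,tuple(int(x) for x in a),tuple(int(x) for x in b),col,1)
for y in (-.066,.066):Ln([0,y,.022],[.235,y,.022],(0,0,255))
for x in (0,.105,.235):Ln([x,-.066,0],[x,.066,0],(255,0,0))
T0=T.copy();T0[:3,:3]=R.from_euler("z",82,degrees=True).as_matrix()
for s in (-1,1):Ln([-.052,s*.09,.024],[0,s*.067,.024],(255,0,255),T0)
for y in (-.063,.063): Ln([-.1018,y,.05],[-.0158,y,.05],(255,255,0),T0)
cv2.imwrite("pics/s8o.png",i)
E
```

```text
[ 0.5966 -0.1332  0.05  ] along -0.0923 lat -0.06
[ 0.4829 -0.1136  0.05  ] along -0.0887 lat 0.0552
[ 0.4904 -0.0411  0.05  ] along -0.0158 lat 0.0579
[ 0.6075 -0.0559  0.05  ] along -0.0142 lat -0.0601
82.99870128506306 81.51381054554014
[ 0.54727895 -0.09199973  0.02749639] 0.75 -0.05829295826207182 -0.005437618800491712
```

View pics/s8o.png

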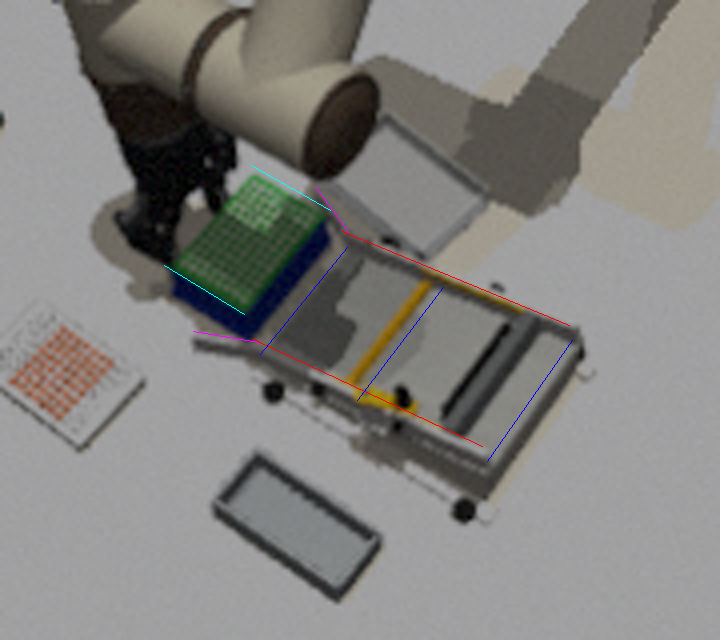

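```bash
python3 -m handwheel '[[2.5,0.4,0,0,0,0],[2.5,0.4,0,0,0,0],[2.5,0.4,0,0,0,0],[2.5,0.4,0,0,0,-0.4],[2.5,0.4,0,0,0,-0.4],[2.5,0.4,0,0,0,-0.4]]'; python3 - <<'E'
from h import *
st()
E
python3 -m handwheel '[[2.5,0.4,0,0,0,-0.4],[2.5,0.4,0,0,0,-0.4],[2.5,0.4,0,0,0,-0.4],[2.5,0.4,0,0,0,-0.4]]'; python3 - <<'E'
from h import *
st(); c,W=snap("pics/w9.png")
E
```

```text
t: 12.37
ee_pos: [0.5477, -0.1315, 0.01]
orientation: [-1.578, -0.16, 1.432]
force: [-0.7, -3.3, 2.1]
finger_gap: 0.0599
t 12.37 [ 0.5477 -0.1315  0.01  ] gap 0.0599 F [-0.7 -3.3  2.1] M [-1.22  0.21  0.04]
along,lat -0.0973 -0.0113 fwd force -3.4 lean 9.2
t: 12.7
ee_pos: [0.5489, -0.1212, 0.0097]
orientation: [-1.578, -0.188, 1.431]
force: [-1.2, -2.5, 0.2]
finger_gap: 0.0598
t 12.7 [ 0.5489 -0.1212  0.0097] gap 0.0598 F [-1.2 -2.5  0.2] M [-1.07  0.14  0.02]
along,lat -0.087 -0.0111 fwd force -2.6 lean 10.8
```

View pics/w9.png

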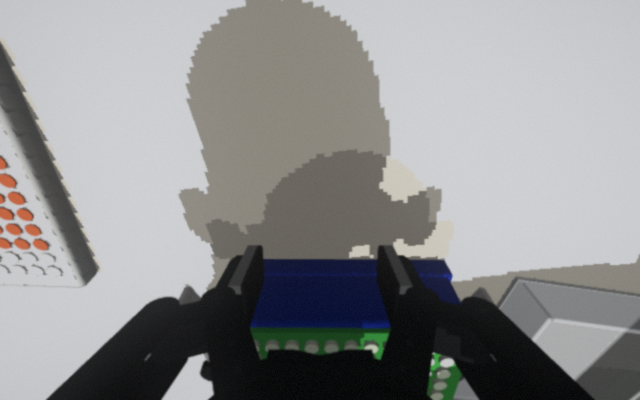

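```bash
python3 -m handwheel '[[2.5,0.5,0,0,0,-0.5],[2.5,0.5,0,0,0,-0.5],[2.5,0.5,0,0,0,-0.5],[2.5,0.6,0,0,0,-0.5],[2.5,0.6,0,0,0,-0.5],[2.5,0.6,0,0,0,-0.5],[2.5,0.6,0,0,0,-0.5],[2.5,0.6,0,0,0,-0.5]]'; python3 - <<'E'
from h import *
st()
E
python3 -m handwheel '[[2.5,0.7,0,0,0,-0.5],[2.5,0.7,0,0,0,-0.5],[2.5,0.7,0,0,0,-0.5],[2.5,0.7,0,0,0,-0.5],[2.5,0.8,0,0,0,-0.5],[2.5,0.8,0,0,0,-0.5]]'; python3 - <<'E'
from h import *
st(); c,W=snap("pics/w10.png")
c,W=snap("pics/s10.png","scene"); i=c["pixels"]; cv2.imwrite("pics/s10a.png",cv2.resize(i[130:290,240:420],None,fx=4,fy=4,interpolation=cv2.INTER_CUBIC))
E
```

```text
t: 13.42
ee_pos: [0.5517, -0.1008, 0.0096]
orientation: [-1.578, -0.258, 1.432]
force: [-0.6, -1.9, -1.7]
finger_gap: 0.0597
t 13.42 [ 0.5517 -0.1008  0.0096] gap 0.0597 F [-0.6 -1.9 -1.7] M [-1.11  0.14 -0.02]
along,lat -0.0664 -0.011 fwd force -1.9 lean 14.8
t: 13.92
ee_pos: [0.554, -0.0855, 0.0097]
orientation: [-1.578, -0.31, 1.433]
force: [-0.0, -1.7, -2.5]
finger_gap: 0.0596
t 13.92 [ 0.554  -0.0855  0.0097] gap 0.0596 F [-0.  -1.7 -2.5] M [-1.17  0.18  0.05]
along,lat -0.0509 -0.0112 fwd force -1.7 lean 17.8
```

View pics/s10a.png

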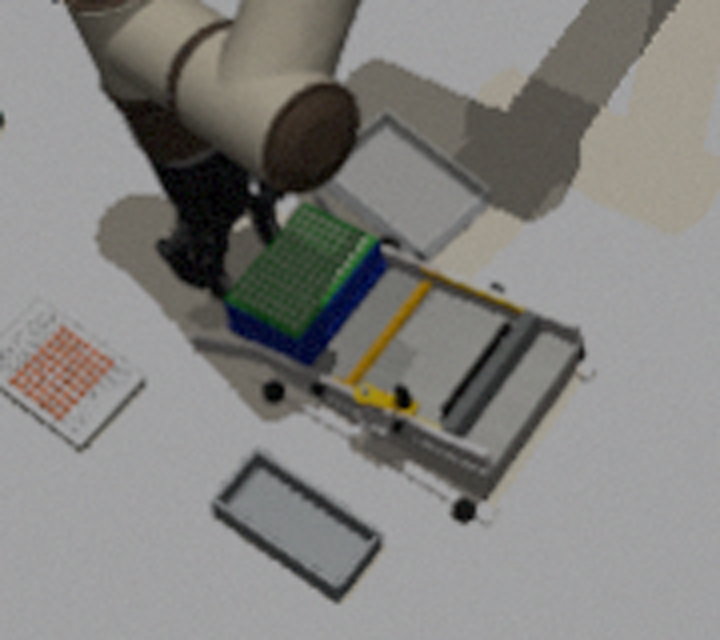

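View pics/w10.png

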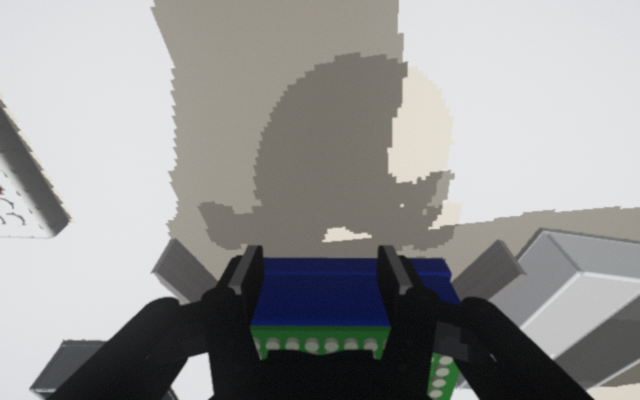

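```bash
python3 -m handwheel '[[2.5,1.0,0,0,0,-0.4],[2.5,1.1,0,0,0,-0.4],[2.5,1.1,0,0,0,-0.4],[2.5,1.1,0,0,0,-0.4],[2.5,1.2,0,0,0,-0.4],[2.5,1.2,0,0,0,-0.4],[2.5,1.2,0,0,0,-0.4],[2.5,1.2,0,0,0,-0.4]]'; python3 - <<'E'
from h import *
st()
E
python3 -m handwheel '[[2.5,1.1,0,0,0,-0.4],[2.5,1.1,0,0,0,-0.4],[2.5,1.1,0,0,0,-0.4],[2.5,1.1,0,0,0,-0.4],[2.5,1.1,0,0,0,-0.4]]'; python3 - <<'E'
from h import *
st(); c,W=snap("pics/w11.png")
E
```

```text
t: 14.68
ee_pos: [0.5572, -0.0639, 0.0077]
orientation: [-1.579, -0.366, 1.433]
force: [0.1, -3.3, 2.5]
finger_gap: 0.0599
t 14.68 [ 0.5572 -0.0639  0.0077] gap 0.0599 F [ 0.1 -3.3  2.5] M [-1.5   0.25  0.04]
along,lat -0.0291 -0.0113 fwd force -3.3 lean 21.0
t: 15.1
ee_pos: [0.5589, -0.0504, 0.0071]
orientation: [-1.578, -0.4, 1.433]
force: [-0.3, -6.4, 1.5]
finger_gap: 0.0596
t 15.1 [ 0.5589 -0.0504  0.0071] gap 0.0596 F [-0.3 -6.4  1.5] M [-1.99  0.31  0.  ]
along,lat -0.0155 -0.0112 fwd force -6.4 lean 22.9
```

View pics/w11.png

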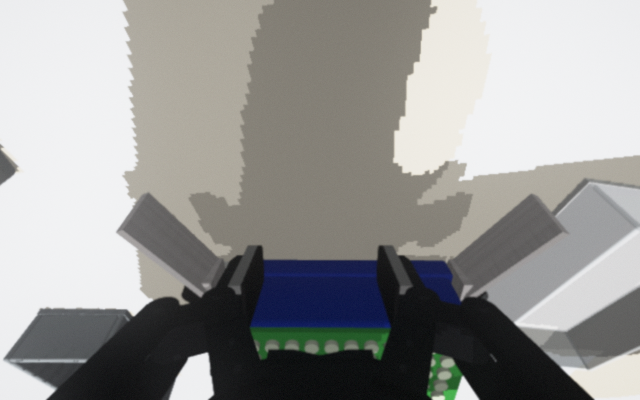

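```bash
python3 -m handwheel '[[1.9,0.5,0,0,0,0],[1.9,0.5,0,0,0,0],[1.9,0.5,0,0,0,0],[1.9,0.5,0,0,0,0]]'; python3 - <<'E'
from h import *
st()
E
```

```text
t: 15.48
ee_pos: [0.5599, -0.0428, 0.0083]
orientation: [-1.578, -0.4, 1.433]
force: [-1.1, -5.8, 1.6]
finger_gap: 0.0595
t 15.48 [ 0.5599 -0.0428  0.0083] gap 0.0595 F [-1.1 -5.8  1.6] M [-2.    0.37  0.03]
along,lat -0.0079 -0.0111 fwd force -5.9 lean 22.9
```

```bash
cat >> h.py <<'E'
def dst():
    p,r,s=pose(); T=deckT(.55,-.0335,82); q=T[:3,:3].T@(p-T[:3,3]); f=T[:3,:3].T@s["force"]
    print("t",round(s["t"],2),"deck TCP mm",(q*1000).round(1),"F deck",f.round(1))
E
python3 -m handwheel '[[2,0.5,0,0,0,0],[2,0.5,0,0,0,0],[2,0.5,0,0,0,0],[2,0.5,0,0,0,0]]'; python3 -c "
from h import *
dst()"
python3 -m handwheel '[[2,0.5,0,0,0,0],[2,0.5,0,0,0,0],[2,0.5,0,0,0,0],[2,0.5,0,0,0,0]]'; python3 -c "
from h import *
dst();snap('pics/w12.png')"
```

```text
t: 15.82
ee_pos: [0.5613, -0.0344, 0.0097]
orientation: [-1.579, -0.4, 1.434]
force: [0.1, -3.2, 0.3]
finger_gap: 0.0598
t 15.82 deck TCP mm [  3.2 -11.3   9.2] F deck [-2.9 -0.5  1.1]
t: 16.15
ee_pos: [0.5623, -0.0265, 0.0109]
orientation: [-1.578, -0.4, 1.433]
force: [-1.0, -4.9, 1.6]
finger_gap: 0.0597
t 16.15 deck TCP mm [ 11.2 -11.2   8.3] F deck [-4.4  0.3  2.9]
```

View pics/w12.png

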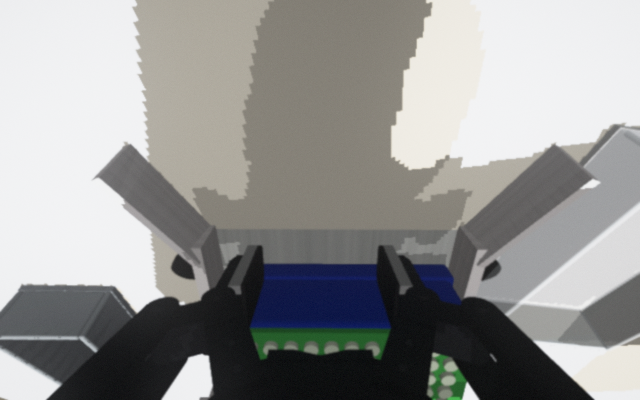

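```bash
python3 -m handwheel '[[3,0.4,0,0,0,0],[3,0.4,0,0,0,0],[3,0.4,0,0,0,0],[3,0.4,0,0,0,0],[3,0.4,0,0,0,0],[3,0.4,0,0,0,0],[3,0.4,0,0,0,0]]'; python3 -c "
from h import *
dst()"
python3 -m handwheel '[[2.5,0.4,0,0,0,0],[2.5,0.4,0,0,0,0],[2.5,0.4,0,0,0,0],[2.5,0.4,0,0,0,0],[2.5,0.4,0,0,0,0],[2.5,0.4,0,0,0,0]]'; python3 -c "
from h import *
dst();snap('pics/w13.png')
c,W=snap('pics/s13.png','scene'); i=c['pixels']; cv2.imwrite('pics/s13a.png',cv2.resize(i[130:290,240:420],None,fx=4,fy=4,interpolation=cv2.INTER_CUBIC))
"
```

```text
t: 16.78
ee_pos: [0.565, -0.006, 0.0164]
orientation: [-1.578, -0.4, 1.433]
force: [-0.5, -2.4, -1.4]
finger_gap: 0.0596
t 16.78 deck TCP mm [ 32.5 -11.    8.2] F deck [-2.8  0.2 -0.7]
t: 17.28
ee_pos: [0.5673, 0.0081, 0.0203]
orientation: [-1.579, -0.4, 1.434]
force: [-0.6, -4.9, 0.9]
finger_gap: 0.0598
t 17.28 deck TCP mm [ 47.3 -11.3   8.3] F deck [-4.5 -0.1  2.1]
```

View pics/w13.png

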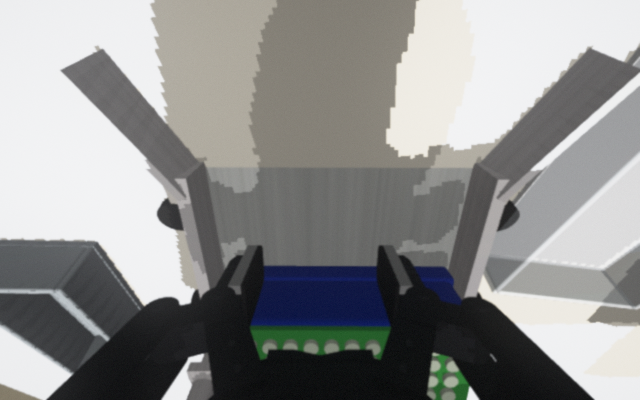

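View pics/s13a.png

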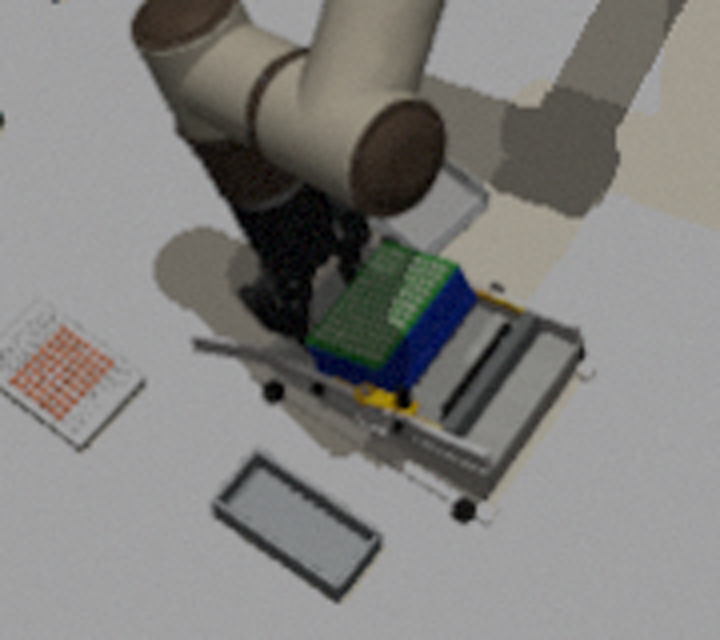

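```bash
python3 -m handwheel '[[2.5,0.35,0,0,0,0],[2.5,0.35,0,0,0,0],[2.5,0.35,0,0,0,0],[2.5,0.35,0,0,0,0],[2.5,0.35,0,0,0,0]]'; python3 -c "
from h import *
dst()"
for k in 1 2; do python3 -m handwheel '[[1.5,0.2,0,0,0,0],[1.5,0.2,0,0,0,0],[1.5,0.2,0,0,0,0]]' >/dev/null; python3 -c "
from h import *
dst()"; done
```

```text
t: 17.8
ee_pos: [0.5688, 0.0209, 0.0234]
orientation: [-1.578, -0.401, 1.433]
force: [0.7, -1.5, -0.5]
finger_gap: 0.06
t 17.8 deck TCP mm [ 60.6 -11.1   8. ] F deck [-1.5 -0.9 -0.1]
t 18.05 deck TCP mm [ 64.9 -10.8   7.7] F deck [-1.9 -0.4 -1.6]
t 18.3 deck TCP mm [ 69.2 -10.9   7.9] F deck [-1.4 -0.1 -0.6]
```

```bash
python3 -m handwheel '[[1.2,0.15,0,0,0,0],[1.2,0.15,0,0,0,0],[1.2,0.15,0,0,0,0]]' >/dev/null; python3 -c "
from h import *
dst()"
python3 -m handwheel '[[1.2,0.15,0,0,0,0],[1.2,0.15,0,0,0,0],[1.2,0.15,0,0,0,0]]' >/dev/null; python3 -c "
from h import *
dst()"
```

```text
t 18.55 deck TCP mm [ 72.8 -11.1   8.2] F deck [-1.3 -0.4 -0.9]
t 18.8 deck TCP mm [ 76.4 -11.1   8.3] F deck [-1.6 -0.4 -1.5]
```

```bash
python3 -m handwheel '[[1.2,0.15,0,0,0,0],[1.2,0.15,0,0,0,0],[1.2,0.15,0,0,0,0]]' >/dev/null; python3 -c "
from h import *
dst();snap('pics/w14.png')
c,W=snap('pics/s14.png','scene'); i=c['pixels']; cv2.imwrite('pics/s14a.png',cv2.resize(i[130:290,240:420],None,fx=4,fy=4,interpolation=cv2.INTER_CUBIC))"
```

```text
t 19.05 deck TCP mm [ 80.  -11.1   8.3] F deck [-1.   0.3 -1.1]
```

View pics/w14.png

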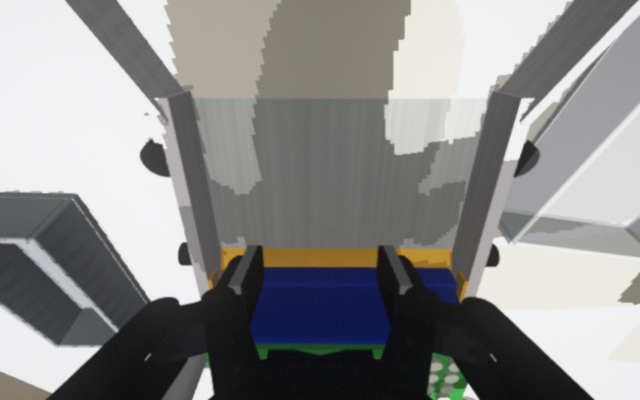

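View pics/s14a.png

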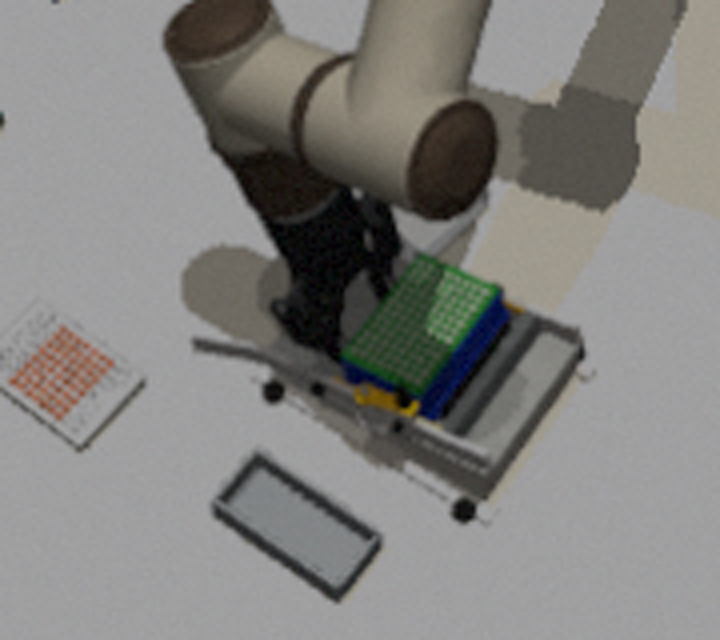

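```bash
python3 -m handwheel '[[0.7,0.1,0,0,0,0],[0.7,0.1,0,0,0,0],[0.7,0.1,0,0,0,0]]' >/dev/null; python3 -c "
from h import *
dst()"
python3 -m handwheel '[[0.7,0.1,0,0,0,0],[0.7,0.1,0,0,0,0],[0,0,0,0,0,0]]' >/dev/null; python3 -c "
from h import *
dst();snap('pics/w15.png')"
```

```text
t 19.4 deck TCP mm [ 82.  -11.2   8.3] F deck [-0.8 -0.3 -2.1]
t 19.65 deck TCP mm [ 83.6 -11.1   8.3] F deck [-0.5  0.2 -0.6]
```

View pics/w15.png

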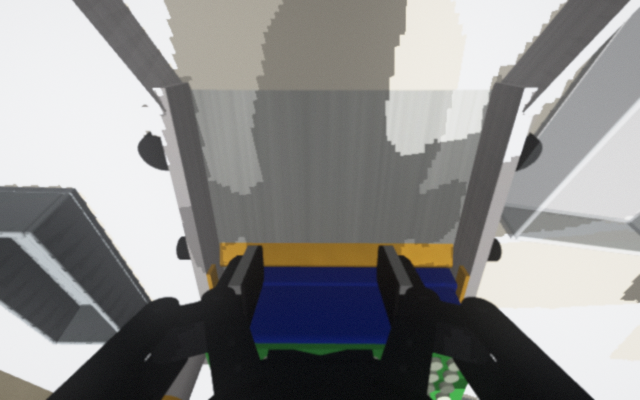

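```bash
python3 -c "
from h import *
c,W=snap('pics/w15b.png')
T=deckT(.55,-.0335,82)
for x in (0,.07,.075,.08,.085,.09,.095,.1): print(x,proj(c,dk(T,[x,0,0]),W).round(1), 'z5',proj(c,dk(T,[x,0,.005]),W).round(1))
i=c['pixels']; cv2.imwrite('pics/w15z.png',cv2.resize(i[225:300,200:480],None,fx=2.8,fy=2.8,interpolation=cv2.INTER_CUBIC))
"
```

```text
0 [[343.  90.]] z5 [[343.7  91.5]]
0.07 [[338.4 224.7]] z5 [[338.9 229.7]]
0.075 [[338.2 232.4]] z5 [[338.6 237.5]]
0.08 [[337.9 239.8]] z5 [[338.3 245.1]]
0.085 [[337.7 247.1]] z5 [[338.1 252.5]]
0.09 [[337.4 254.2]] z5 [[337.8 259.7]]
0.095 [[337.2 261.1]] z5 [[337.6 266.7]]
0.1 [[337.  267.8]] z5 [[337.4 273.5]]
```

View pics/w15z.png

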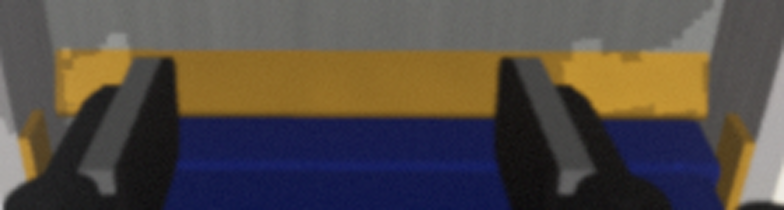

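```bash
python3 -m handwheel '[[0.7,0.1,0,0,0,0],[0.7,0.1,0,0,0,0],[0,0,0,0,0,0]]' >/dev/null; python3 -c "
from h import *
dst()"
python3 -m handwheel '[[0.7,0.1,0,0,0,0],[0.7,0.1,0,0,0,0],[0,0,0,0,0,0]]' >/dev/null; python3 -c "
from h import *
dst()
c,W=snap('pics/w16.png');i=c['pixels']; cv2.imwrite('pics/w16z.png',cv2.resize(i[225:380,200:480],None,fx=2.8,fy=2.8,interpolation=cv2.INTER_CUBIC))"
```

```text
t 20.0 deck TCP mm [ 85.  -11.2   8.3] F deck [-1.9  0.2 -0.8]
t 20.25 deck TCP mm [ 86.2 -11.1   8.3] F deck [-1.5  0.7 -0.7]
```

View pics/w16z.png

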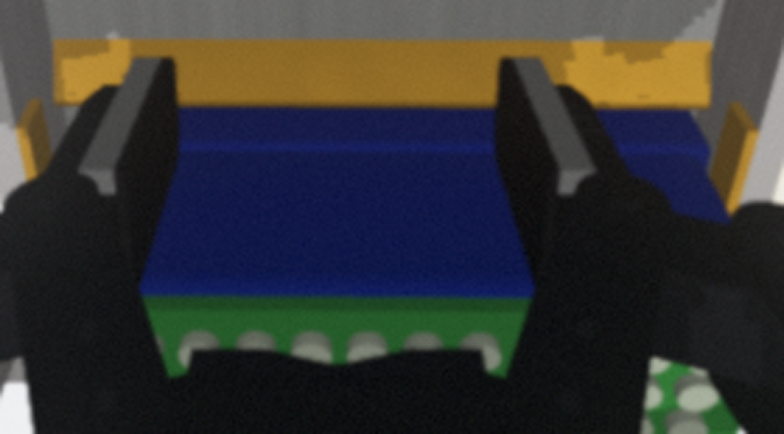

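The lip's crest now hides the foot of the blue face, and the green top shows again the way it did when the rack lay flat. The tail seems to have dropped, so I'll ease off gently and check.

```bash
python3 -m handwheel '[[-0.5,-0.1,0,0,0,0],[-0.5,-0.1,0,0,0,0],[-1,-0.1,0,0,0,0],[-2,-0.3,0,0,0,0],[-3,-0.4,0,0,0,0]]' >/dev/null; python3 -c "
from h import *
dst()
c,W=snap('pics/w17.png');i=c['pixels']; cv2.imwrite('pics/w17z.png',cv2.resize(i[225:380,200:480],None,fx=2.8,fy=2.8,interpolation=cv2.INTER_CUBIC))
T=deckT(.55,-.0335,82)
for x in (.082,.09,.094,.096,.098,.1): print(x,proj(c,dk(T,[x,0,0]),W).round(1), 'z5',proj(c,dk(T,[x,0,.005]),W).round(1),'z50',proj(c,dk(T,[x,0,.05]),W).round(1))
"
```

```text
t 20.72 deck TCP mm [ 79.4 -11.4   8.4] F deck [-0.1 -0.1  0.7]
0.082 [[338.1 248.5]] z5 [[338.5 253.9]] z50 [[343.7 320.1]]
0.09 [[337.7 259.7]] z5 [[338.1 265.3]] z50 [[343.  333.3]]
0.094 [[337.5 265.1]] z5 [[337.9 270.8]] z50 [[342.7 339.6]]
0.096 [[337.4 267.8]] z5 [[337.8 273.5]] z50 [[342.5 342.7]]
0.098 [[337.3 270.5]] z5 [[337.7 276.2]] z50 [[342.4 345.8]]
0.1 [[337.2 273.1]] z5 [[337.6 278.9]] z50 [[342.2 348.8]]
```

View pics/w17z.png

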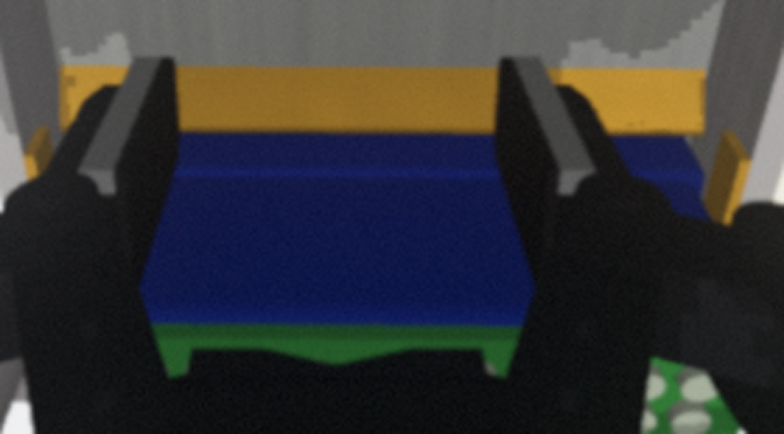

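```bash
python3 -m handwheel '[[-5,-10,0,0,0,0],[-5,-30,0,0,0,0],[0,-40,0,0,0,0],[0,-40,0,0,0,0],[0,-20,10,0,0,0],[0,0,0,0,0,0]]' 0.35 >/dev/null; python3 -c "
from h import *
dst()
c,W=snap('pics/w18.png')
T=deckT(.55,-.0335,82)
print('model knob',dk(T,[.176,-.082,.069]),'pivot',dk(T,[.14,-.082,.069]))
Ti=np.linalg.inv(T)
for t in ['rack_center','rack_tail','clip_knob','clip_pivot','deck']:
    for x in imaging.tip_of('wrist',t)[:2]:
        q=towld(W,x['at']);print(t,q.round(4),round(x['p'],2),'deck',((Ti[:3,:3]@q+Ti[:3,3])*1000).round(1))
c,W=snap('pics/s18.png','scene'); i=c['pixels']; cv2.imwrite('pics/s18a.png',cv2.resize(i[130:290,240:420],None,fx=4,fy=4,interpolation=cv2.INTER_CUBIC))
for t in ['rack_center','rack_tail','clip_knob','clip_pivot','deck']:
    for x in imaging.tip_of('scene',t)[:2]:
        q=towld(W,x['at']);print(t,q.round(4),round(x['p'],2),'deck',((Ti[:3,:3]@q+Ti[:3,3])*1000).round(1))
"
```

```text
t 21.27 deck TCP mm [ 49.6  -2.  151.9] F deck [ 0.8 -0.3 -0.7]
model knob [[0.65237639 0.10575158 0.11220103]] pivot [[0.64753688 0.07131666 0.10288355]]
rack_center [0.5693 0.0907 0.0601] 0.79 deck [137.   -1.8  25.5]
rack_tail [0.5632 0.0606 0.0268] 0.88 deck [98.7  0.   1.3]
deck [ 0.5502 -0.0339  0.0041] 0.82 deck [ 0.7 -0.2  4.1]
rack_center [0.5703 0.0902 0.0643] 0.78 deck [137.7  -2.9  29.7]
rack_tail [0.5664 0.0589 0.025 ] 0.86 deck [97.  -3.4 -0.1]
rack_tail [0.6405 0.474  0.0015] 0.39 deck [ 498.   -19.  -131.9]
clip_knob [0.6492 0.104  0.1165] 0.51 deck [175.  -79.1  73.8]
clip_knob [ 0.4128 -0.0072  0.0023] 0.41 deck [  7.3 139.5   0.4]
clip_pivot [0.6503 0.0703 0.1019] 0.58 deck [139.2 -84.9  68.2]
clip_pivot [ 0.5483 -0.0874  0.0059] 0.2 deck [-50.3  -5.8  19.5]
deck [ 5.511e-01 -3.420e-02  4.000e-04] 0.96 deck [-0.4 -1.2  0.6]
deck [ 0.5447 -0.0814  0.0054] 0.32 deck [-45.1  -1.5  17.7]
```

View pics/w18.png

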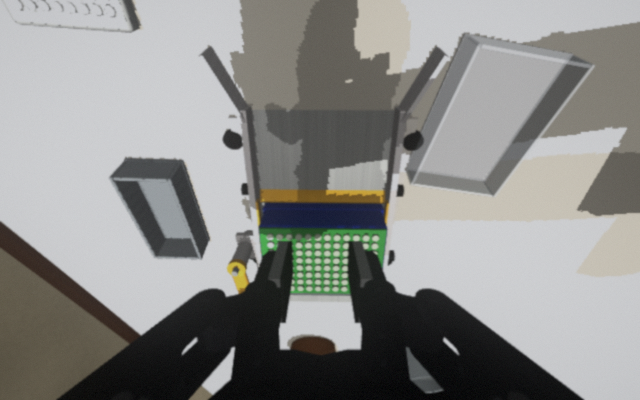

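View pics/s18a.png

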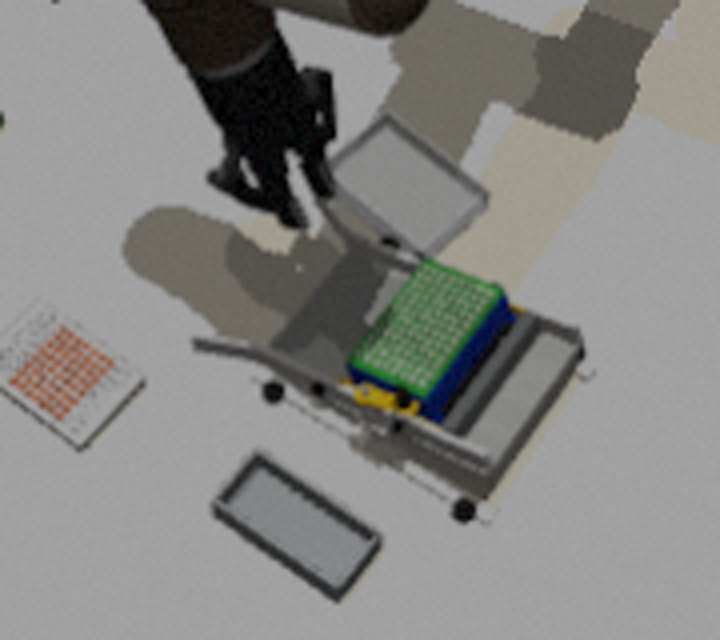

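```bash
python3 -c "
from h import *
T=deckT(.55,-.0335,82); tr=R.from_matrix(T[:3,:3])*R.from_euler('x',-90,degrees=True)
plan(dk(T,[.176,-.082,.11])[0],tr,n=6)
print(monitor.sense()['joint_pos'],monitor.sense()['finger_gap'])
"
```

```text
n 6
[[20.0, 8.7, -13.6, 0.1, 0.0, 1.3], [20.2, 8.3, -13.6, 0.1, 0.0, 1.3], [20.4, 7.8, -13.6, 0.1, 0.0, 1.3], [20.5, 7.3, -13.6, 0.1, 0.0, 1.3], [20.7, 6.8, -13.6, 0.1, 0.0, 1.3], [20.9, 6.3, -13.6, 0.1, 0.0, 1.3]]
[ 0.011122    0.35319377 -0.14460884 -0.45832967 -1.05158131  0.07612756] 0.030147390251172072
```

```bash
python3 -m handwheel '[[20,8.7,-13.6,0.1,0,1.3],[20.2,8.3,-13.6,0.1,0,1.3],[20.4,7.8,-13.6,0.1,0,1.3],[20.5,7.3,-13.6,0.1,0,1.3],[20.7,6.8,-13.6,0.1,0,1.3],[20.9,6.3,-13.6,0.1,0,1.3],[0,0,0,0,0,0],[0,0,0,0,0,0]]' >/dev/null; python3 -c "
from h import *
dst()
T=deckT(.55,-.0335,82); tr=R.from_matrix(T[:3,:3])*R.from_euler('x',-90,degrees=True)
plan(dk(T,[.176,-.082,.064])[0],tr)
c,W=snap('pics/w19.png')
print(proj(c,dk(T,[[.176,-.082,.08],[.176,-.082,.058],[.14,-.082,.058]]),W))
Ti=np.linalg.inv(T)
for t in ['clip_knob','clip_pivot']:
    for x in imaging.tip_of('wrist',t)[:2]:
        q=towld(W,x['at']);print(t,q.round(4),round(x['p'],2),'deck',((Ti[:3,:3]@q+Ti[:3,3])*1000).round(1))
"
```

```text
t 22.53 deck TCP mm [177.5 -81.6 109.3] F deck [-0.   0.4 -0.5]
n 2
[[-0.8, 22.7, -0.3, -0.1, 0.1, 0.1], [-0.8, 22.7, -0.2, -0.1, 0.1, 0.1]]
[[317.49357514 228.78364437]
 [317.58088212 215.64526618]
 [317.65191579 165.74842305]]
clip_knob [0.6488 0.1105 0.1133] 0.87 deck [180.3 -77.8  69. ]
clip_pivot [0.647  0.0698 0.1042] 0.75 deck [138.8 -81.7  70.7]
```

View pics/w19.png

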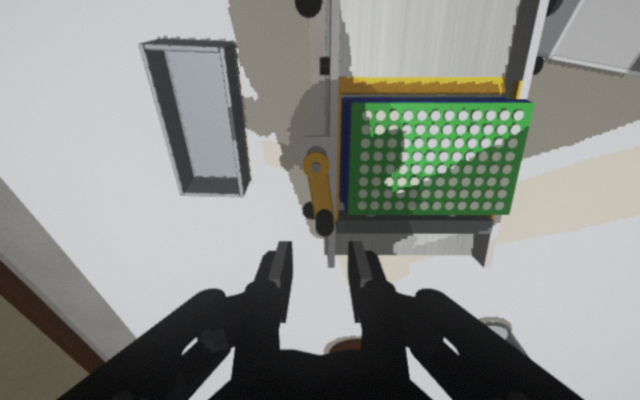

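```bash
python3 -m handwheel '[[-1,15,1.5,0,0,0],[-0.5,15,1.2,0,0,0],[0,15,0,0,0,0],[0,0,0,0,0,0],[0,0,0,0,0,0]]' >/dev/null; python3 -c "
from h import *
dst()
c,W=snap('pics/w20.png')
"
```

```text
t 23.1 deck TCP mm [173.6 -78.4  65.6] F deck [-0.4  0.3  0.6]
```

View pics/w20.png

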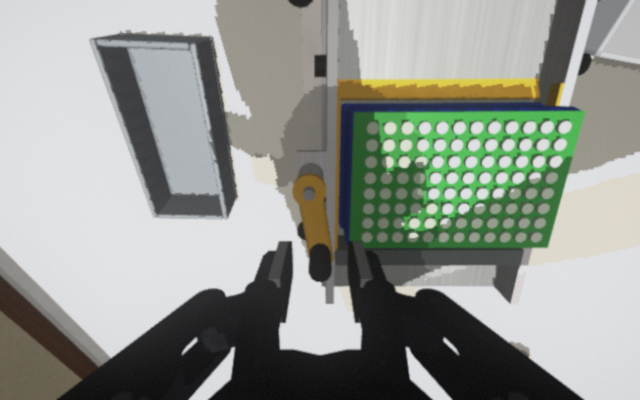

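```bash
python3 -m handwheel '[[0,0,2.3,0,0,0],[0,0,2.3,0,0,0],[0,0,2.3,0,0,0],[0,0,2,0,0,0]]' >/dev/null; python3 -c "
from h import *
dst()"
python3 -m handwheel '[[-1,0,2.3,0,-4,0],[-1,0,2.3,0,-4,0],[-1,0,2.3,0,-4,0],[-1,0,2.3,0,-4,0],[-1,0,2.3,0,-4,0],[-1,0,2.3,0,-4,0]]' ; python3 -c "
from h import *
dst()
c,W=snap('pics/w21.png')
"
```

```text
t 23.48 deck TCP mm [174.9 -69.9  66.4] F deck [ 0.6 -0.2  0.9]
t: 23.98
ee_pos: [0.6279, 0.1008, 0.1072]
orientation: [-1.681, -0.241, 1.869]
force: [1.3, 0.2, -0.6]
finger_gap: 0.03
t 23.98 deck TCP mm [166.7 -58.4  66.4] F deck [ 0.2 -1.2 -0.7]
```

View pics/w21.png

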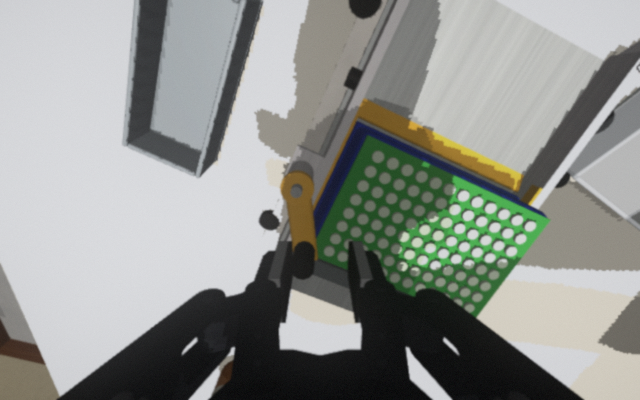

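The clip is turning, with its knob at (304,258) against the trailing finger. I'll continue round the arc.

```bash

python3 -m handwheel '[[-1,0,2.3,0,-4,0],[-1,0,2.3,0,-4,0],[-1,0,2.3,0,-4,0],[-1,0,2.3,0,-4,0],[-1,0,2.3,0,-4,0],[-1,0,2.3,0,-4,0],[-1,0,2.3,0,-4,0]]' >/dev/null; python3 -c "
from h import *
dst()"
python3 -m handwheel '[[-1,0,2.3,0,-4,0],[-1,0,2.3,0,-4,0],[-1,0,2.3,0,-4,0],[-1,0,2.3,0,-4,0],[-1,0,2.3,0,-4,0]]' >/dev/null; python3 -c "
from h import *
dst()
c,W=snap('pics/w22.png')
"
```

```text
t 24.62 deck TCP mm [152.2 -49.5  66.3] F deck [ 0.8 -1.9  0. ]
t 25.03 deck TCP mm [140.  -47.5  66.3] F deck [2.9 0.5 1.3]
```

View pics/w22.png

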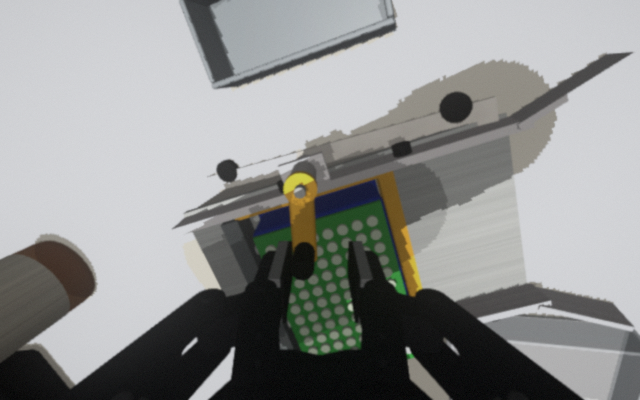

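```bash

python3 -m handwheel '[[-1,0,2.3,0,-4,0],[-1,0,2.3,0,-4,0],[-1,0,2.3,0,-4,0]]' >/dev/null; python3 -c "
from h import *
dst()"
python3 -m handwheel '[[-0.3,0,1,0,-1.5,0],[-0.3,0,1,0,-1.5,0]]' >/dev/null; python3 -c "
from h import *
dst()"
python3 -m handwheel '[[0,0,0.6,0,-0.7,0],[0,0,0.6,0,-0.7,0]]' >/dev/null; python3 -c "
from h import *
dst()
c,W=snap('pics/w23.png')
"
```

```text
t 25.33 deck TCP mm [132.4 -48.4  66.1] F deck [2.2 1.  0.7]
t 25.5 deck TCP mm [130.2 -48.8  66. ] F deck [2.5 1.2 1.2]
t 25.67 deck TCP mm [130.  -49.2  66.1] F deck [7.2 0.8 0.9]
```

View pics/w23.png

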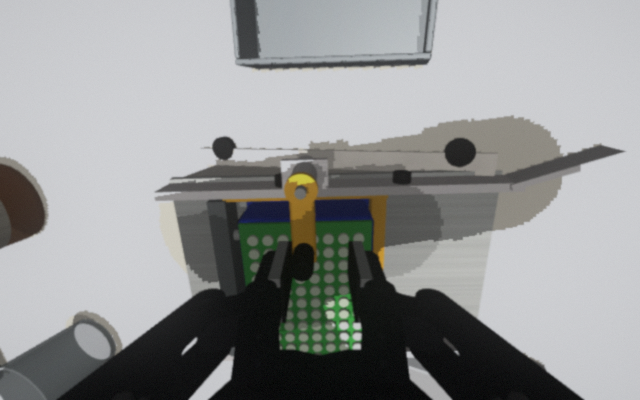

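The force rose to 7 N with no further motion, which is the stop, and the clip now points square across the rack. I'll back off and withdraw.

```bash

python3 -m handwheel '[[0,0,-2,0,0,0],[0,0,-4,0,0,0],[0,0,-3,0,0,0],[0,-15,0,0,0,0],[0,-35,0,0,0,0],[0,-35,0,0,0,0],[-35,-15,0,0,0,0],[-35,0,0,0,0,0]]' >/dev/null; python3 -m handwheel '[[-30,0,0,0,0,0],[0,0,0,0,0,0],[0,0,0,0,0,0]]' >/dev/null;  python3 -c "
from h import *
dst()
T=deckT(.55,-.0335,82);Ti=np.linalg.inv(T)
for n in ('wrist','scene','top'):
    c,W=snap('pics/z_%s.png'%n,n)
    for t in ['rack_center','rack_tail','clip_knob','clip_pivot','assay_plate','trough','rack_lid']:
        for x in imaging.tip_of(n,t)[:1]:
            q=towld(W,x['at']);print(n,t,q.round(4),round(x['p'],2),'deck',((Ti[:3,:3]@q+Ti[:3,3])*1000).round(1))
i=cv2.imread('pics/z_scene.png'); cv2.imwrite('pics/z_s.png',cv2.resize(i[130:290,240:420],None,fx=4,fy=4,interpolation=cv2.INTER_CUBIC))
"
```

```text
t 26.63 deck TCP mm [ 133.6 -149.8  163.4] F deck [ 0.4  1.3 -0.5]
wrist rack_center [0.5686 0.095  0.0595] 0.65 deck [140.8  -0.5  23.9]
wrist clip_knob [0.6166 0.074  0.1035] 0.85 deck [138.5 -50.9  70. ]
wrist clip_pivot [0.6465 0.0706 0.1049] 0.77 deck [139.7 -81.1  71.2]
wrist assay_plate [ 0.7131 -0.1891  0.0027] 0.59 deck [-126.2 -183.2   36.6]
wrist trough [0.7476 0.0567 0.0011] 0.63 deck [ 113.1 -183.1  -29.2]
wrist rack_lid [ 0.409  -0.0073 -0.0028] 0.59 deck [  5.4 143.2  -4.4]
scene rack_center [0.5726 0.0934 0.0626] 0.63 deck [140.6  -4.7  27.1]
scene rack_tail [0.564  0.0602 0.0233] 0.92 deck [97.5 -0.8 -2.1]
scene clip_knob [0.6146 0.0732 0.107 ] 0.55 deck [138.5 -49.1  73.7]
scene clip_pivot [0.6512 0.0699 0.1035] 0.87 deck [139.3 -85.8  69.9]
scene assay_plate [ 0.7113 -0.1893  0.0029] 0.95 deck [-126.5 -181.5   36.9]
scene trough [0.7459 0.0604 0.0046] 0.91 deck [ 117.3 -181.   -26.6]
scene rack_lid [ 0.4126 -0.0048  0.0016] 0.82 deck [  9.3 140.1  -0.9]
top clip_knob [ 0.547  -0.0332  0.0019] 0.56 deck [0.4 3.  1.9]
top clip_pivot [0.6473 0.0736 0.1019] 0.74 deck [141.9 -81.4  67.5]
top assay_plate [ 0.7093 -0.1862 -0.0022] 0.76 deck [-125.3 -179.    31.3]
top trough [ 0.7507  0.0603 -0.0022] 0.7 deck [ 116.1 -185.6  -33.4]
top rack_lid [ 0.4146 -0.0059 -0.0031] 0.97 deck [  7.4 138.   -5.2]
```

View pics/z_wrist.png

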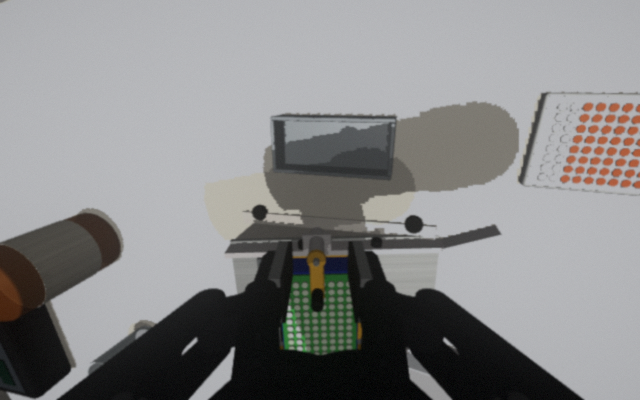

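View pics/z_s.png

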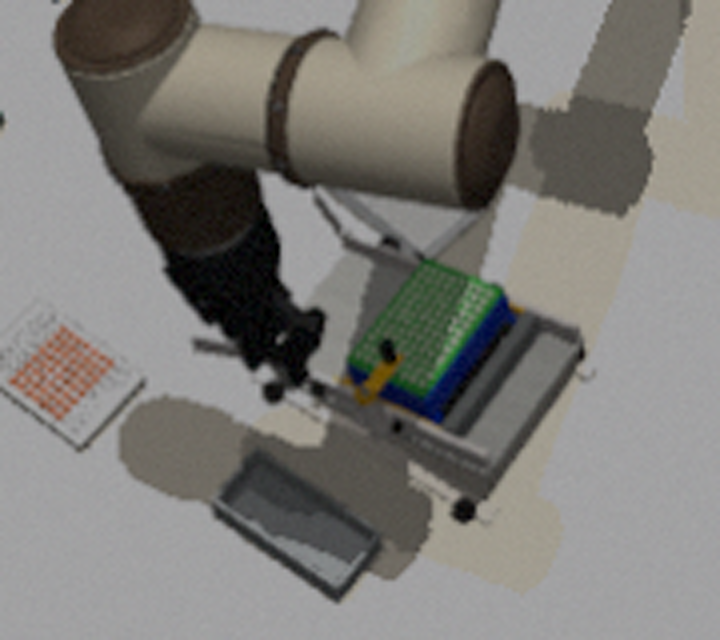

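```bash
python3 -c "
from h import *
print(monitor.sense()['t'],monitor.sense()['force']); print(arm.sign_off())"
```

```text
27.8333 [-0.40776502 -0.04143401  0.34471358]
the job is handed in; nothing more can be done
None
```

The rack is in the stand with its trailing edge down behind the yellow lip, and the clip is turned over it to its stop. I handed the job in at 27.8 s.

**How it went:** I pushed the rack's side to straighten and centre it. Then I pushed it low with two fingers through the wings, up the ramp and over the lip, and turned the clip by its knob until it met the stop.

**Forces:** The highest push I read on the rack was about 6.5 N, against the 15 N limit. I only read force at the end of each short run of moves, so a brief peak in between could have been missed. The clip showed about 7 N at its stop.

**Last checks:**
- **Lip position:** in the wrist picture its back face lies at about 96 mm on the deck, 9 mm downhill of nominal.
- **Rack seating:** the networks put the tail at about 97 to 99 mm along the deck, and between 2 mm below and 1 mm above it. The rack lies flat in the pictures and no tips have spilled.
- **Clip:** the knob is at about x = 138.5 mm, y = -50 mm on the deck, roughly 90° from parked. It points straight across the rack.
- **Other things:** the plate, trough and lid are where they started to within the few millimetres the networks are good to. I did not re-measure the other bystanders, but the arm never came near them after the first move.
- **Arm:** it was clear of everything, with force near zero.

**Disagreements:**
- The networks' readings of seating and position differ by up to about 5 mm between cameras.
- The top camera's last clip-knob report was plainly wrong, so I ignored it in favour of the wrist and scene views.
- The top camera gave no rack reading at the end.

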